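# Seat a flow-cell block and hold a leak-test coupler on its slanted nipple

## Robot

A 6-joint arm with a two-finger parallel gripper is mounted at the origin on a cart in front of the work surface, level with it; the furniture and walls round the work are solid. World frame = base frame: x ahead of the robot, y to its left, z up, the work surface at z = 0. Lengths are in m, angles in rad, forces in N, time in s.
With the tool pointing down it reaches from about 0.375 to 0.9 m from the base axis. Payload 3.1 kg.
Tool frame: the origin (TCP) lies midway between the tips of the shut fingers; the grasp point (between the pads) lies pinch_z behind it (pinch_z is the distance from the TCP to the grasp point, in m); y points along the fingers, z is the direction in which the jaws open and shut, and the axes are right-handed (so a half turn about y gives the same grasp; the last joint's range is limited). The gripper opens to 87 mm and grips with 3 to 60 N. Pads are 19 mm wide; open, the fingers measure 117 mm over their backs; the gripper's body (75 mm by 190 mm) begins 51 mm behind the grasp point.
Start: joints at [-1.44, 0.527, 1.433, -0, 1.181, -0.178], TCP at [0.191, -0.595, 0.186] pointing down, gripper open.
Joint ranges: [-3.08, 3.08], [-0.75, 2.2], [0.22, 2.44], [-1.43, 4.57], [0, 2.65], [-2.85, 2.85]. Speed limits (rad/s): [2.79, 2.79, 3.14, 3.14, 3.14, 3.14].

## Interface

Orientations are given as a unit quaternion [x, y, z, w].
In Python, from rig import get_obs, camera, hand_in, pinch_z gives the robot as it stands. The module is installed in compiled form; this text tells all that it offers.
- The arm moves only by the tool arm_command, never from a script. Its argument "plan" is a list of rows, each a list of 2 entries, a list of its own where there are three numbers: the shift along the world's x, y, z in units of 25 mm (1.0 is 25 mm), then the turn about the world's z in units of 5 degrees (1.0 is 5 degrees). A call has 1 to 5 rows; each row is the pose to reach, as a shift and turn from the pose commanded when the call began; what a row does not reach only later rows make up. A row lasts 1/10 s, in which the tool goes at most 50 mm and 8.59 degrees, less where a joint would pass 70% of its speed; a pose out of reach is approached as far as the arm can. A call with a gripper value outside its range is refused whole. "fingers" is the opening, from -1 (shut) to 1 (fully open), set as the call begins (left out, the last holds). The fingers move at their own pace and stop on an object; "force" is the grip in N (left out, the last holds). Time passes only in rows, so rows that repeat a pose let the fingers close. It gives the time, the measured TCP pose, the force and the opening at its end, in the units of the state.
- get_obs(): the state, without advancing time (a new reading comes with each control period).
- camera(name): name is "scene" or "top"; returns a dict with "pixels" (400x640x3 uint8, red, green, blue), "camera_matrix" (3x3 intrinsics, pixels), "R" (3x3) and "t" (3): a world point X has camera coordinates R X + t. Camera axes: x right, y down, z forward; pixel columns grow to the right and rows downward; lengths in m; the calibration is good to about 2 mm. A picture is of the moment at which its call begins. There is no depth.
- hand_in(): hands the job in, once; it reports no verdict.
The state is a dict: "time": time; "q": joint angles; "joint_velocities": joint speeds; "joint_torque": joint torques, N m; "position": TCP position; "tool_rot": TCP orientation; "ft_force": force on the tool from outside, world axes, zero at the start; "moment": the same for the moment, N m; "grip_width": finger opening in m.
Only numpy, scipy, OpenCV 4.12 (cv2) and the standard library are available. Lean on these libraries where they do the work, as an engineer would, in place of code of your own. Each camera call takes 0.05 s, during which the arm holds its last target.

## Task

Seat the metal flow-cell block flat and square in the shaped pocket of the bench fixture and let go of it, then take the leak-test coupler standing on the worktop and press it squarely onto the block's slanted nipple until it snaps on and is pushed fully home against its inner spring. Finish while still holding it there: the program ends with the coupler in the gripper and pressed home, not let go. Leave the pipette bulb, the petri dish and the beaker where they stand.

Things in the scene. Friction and masses are not known exactly. Their poses are not given: they have to be found in the camera images.
- fixture: Bench fixture, fixed: dark base plate 120 x 100 x 8 mm with a pale metal wall (10 mm thick) round a pocket 67 mm (x) by 43 mm (y), floor 8 mm, rim 18 mm above the worktop. The pocket's two +x corners are cut off at 45 degrees like the block's; at yaw 0 they are on the side away from the robot. About 1.5 mm clearance each side. Origin: centre of its underside, on the worktop.
- pocket (a point): Centre of the pocket's floor, 8 mm above the worktop. The seated block's origin lies here, with the axes of block and fixture parallel.
- block: Loose pale metal flow-cell block, 64 (x) by 40 (y) by 42 mm high, about 0.37 kg, standing on its base; its two +x vertical corners are cut off by 10 mm at 45 degrees; a slanted steel nipple stands on top. Origin: centre of its underside. Grip it across the 40 mm width (y), high up: fingertips more than 12 mm above its base stay clear of the fixture's rim when it is seated.
- nipple: Steel nipple, part of the block. Origin: on the block's top, 4 mm to +x of its centre; z = nipple axis, outward, leaning 20 degrees toward the block's -x (square-cornered) end; y = the block's y. Along z: 22 mm boss to z = 9 mm, its flat end is the stop; 9 mm neck to 22 mm; 15 mm head at 24.5 to 26 mm; 7 mm tip at 31 mm.
- coupler: Loose leak-test coupler, about 0.22 kg, 88 mm high, standing upright, socket mouth down. Origin: centre of the mouth's face; z = its axis, up to the grip. Steel skirt 30 mm wide, mouth 22 mm, bore 18 mm. Three sprung balls 7 mm inside ride over the nipple's head (about 10 N) and snap behind it. Fully home the mouth's face meets the boss, at z = 9 mm of the nipple.
- coupler_grip (a point): Centre of the coupler's black square grip, on its axis 60 mm above the mouth. The grip is 26 x 26 mm (faces across the coupler's x and y), from 36 to 84 mm above the mouth; a 34 mm steel collar lies just below it (32 to 36 mm), on which fingertips may bear; a dial cap ends at 88 mm.
- coupler_plunger (a joint): Sprung plunger in the coupler's bore, m: 0 = out (nothing in the socket), grows as the nipple's tip pushes it in; about 0.004 when merely snapped on, 0.010 when fully home. Spring 2.5 N at 0, plus 500 N/m, so about 7.5 N must be held at home; let go, the coupler springs back more than 5 mm and may come off.
- bulb: Red rubber pipette bulb standing behind the work, 50 mm wide, 72 mm high, origin at the centre of its underside. Leave alone.
- dish: Small clear petri dish, 63 mm across, 15 mm high, origin at the centre of its underside. Leave alone.
- beaker: Glass beaker, 74 to 82 mm wide, 93 mm high, origin at the centre of its underside. Leave alone.

How it is judged:
On the way, in this order (a step that is already met when the one before it is completed fails the run):
1. the block is seated flat and square in the fixture's pocket and has been let go (z of block in the frame of fixture below 0.0095 m and horizontal distance between block and pocket below 0.003 m and angle between block's own z axis and vertical below 0.03 rad and angle between the x axis of block and the x axis of fixture, either way round below 0.06 rad and contact force between the fingers and block below 0.3 N), for 0.2 s.
2. the coupler has snapped over the nipple's head, square to it (z of coupler in the frame of nipple between 0.004 and 0.0155 m and x of coupler in the frame of nipple between -0.004 and 0.004 m and y of coupler in the frame of nipple between -0.004 and 0.004 m and angle between the z axis of coupler and the z axis of nipple, either way round below 0.12 rad and z of block in the frame of fixture below 0.0095 m and horizontal distance between block and pocket below 0.003 m and angle between block's own z axis and vertical below 0.03 rad and angle between the x axis of block and the x axis of fixture, either way round below 0.06 rad), for 0.1 s.
At the end, for the whole second after the job is handed in: Block in the pocket: base within 1.5 mm of the floor, centred to 3 mm, tilt under 0.03, yaw within 0.06 rad. Coupler on the nipple: centred to 4 mm, square to 0.12 rad, mouth within 2.5 mm of the boss, plunger in over 8 mm, over 4 N on the block, held by the fingers, which do not touch the block (all of step 1 and z of coupler in the frame of nipple between 0.004 and 0.0115 m and x of coupler in the frame of nipple between -0.004 and 0.004 m and y of coupler in the frame of nipple between -0.004 and 0.004 m and angle between the z axis of coupler and the z axis of nipple, either way round below 0.12 rad and value of joint coupler_plunger above 0.008 m and contact force between coupler and block above 4 N and contact force between the fingers and coupler above 2 N); the arm keeps its last pose, push and grip.
It fails at once if the pipette bulb was pushed or tipped (distance of bulb from where it was at the start of the episode above 0.03 m or angle between bulb's own z axis and vertical above 0.4 rad).
It fails at once if the petri dish was pushed or tipped (distance of dish from where it was at the start of the episode above 0.03 m or angle between dish's own z axis and vertical above 0.4 rad).
It fails at once if the beaker was pushed or tipped (distance of beaker from where it was at the start of the episode above 0.03 m or angle between beaker's own z axis and vertical above 0.4 rad).
It also fails if it takes over 56 s, if anything falls off the work surface, if the arm or the gripper's body presses on something with over 40 N, if the wrist force passes 120 N, or if a joint passes its speed limit or range.

## Working session

There is one attempt and no reset: what is moved stays moved. The work goes in short steps, Python scripts to look and compute and a tool call to move; the robot and the scene stay as the last step left them, time stands still between calls to the robot, and variables do not carry over. Pictures are saved under pics/ and viewed, and the job is handed in when it is done.

Besides the shell and the picture viewer there is one more tool, called after "Call:" as a command line: name --argument value ..., lists and objects as JSON in quotes. arm_command: Moves the arm, as the interface text tells. Its arguments: {"type":"object","properties":{"plan":{"type":"array"},"fingers":{"type":"number"},"force":{"type":"number"}},"required":["plan"]}

```bash
mkdir -p pics; python3 - <<'E'
from rig import get_obs,camera,pinch_z
import cv2,numpy as np
print(pinch_z); o=get_obs()
for k,v in o.items(): print(k,np.round(v,4))
for n in("scene","top"):
    c=camera(n); cv2.imwrite(f"pics/{n}0.png",cv2.cvtColor(c["pixels"],cv2.COLOR_RGB2BGR)); print(n,c["camera_matrix"],c["R"],c["t"], -c["R"].T@c["t"])
E
```

```text
0.0187
time 0.0
q [-1.4395  0.5284  1.4339  0.      1.1814 -0.1785]
joint_velocities [-0.0019  0.0001 -0.0004 -0.0006  0.      0.0004]
joint_torque [-1.20000e-03 -4.40046e+01 -1.76595e+01  6.32000e-02  5.82000e-02
 -2.00000e-04]
position [ 0.1905 -0.5944  0.1846]
tool_rot [-0.1091  0.6994 -0.6979  0.1091]
ft_force [-0.4052  0.6518 -0.9731]
moment [0.0024 0.0199 0.0389]
grip_width 0.0876
scene [[433.1959408    0.         315.91950968]
 [  0.         433.1959408  208.46177025]
 [  0.           0.           1.        ]] [[-0.70072743 -0.71337578  0.0087215 ]
 [-0.53866338  0.52101807 -0.66210417]
 [ 0.46778502 -0.46865251 -0.74936106]] [0.41038018 0.3577269  0.89167818] [0.06314534 0.52426032 0.90146225]
top [[513.68805239   0.         321.04201078]
 [  0.         513.68805239 196.42534793]
 [  0.           0.           1.        ]] [[ 0.01289049 -0.9998944   0.00671072]
 [-0.98357713 -0.01388787 -0.17995323]
 [ 0.18002742 -0.00428083 -0.98365228]] [0.01049741 0.55924893 1.38106283] [0.30129995 0.02417517 1.45905381]
```

View pics/scene0.png

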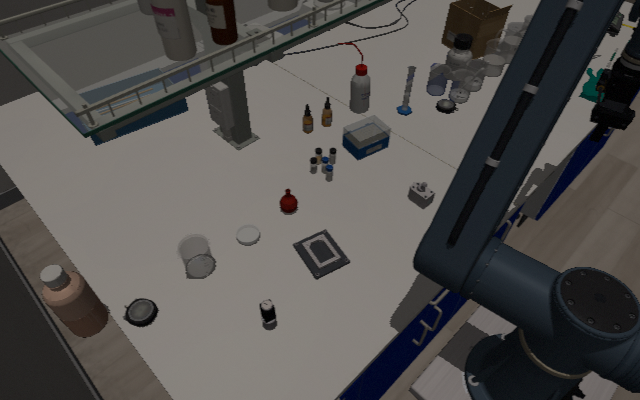

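View pics/top0.png

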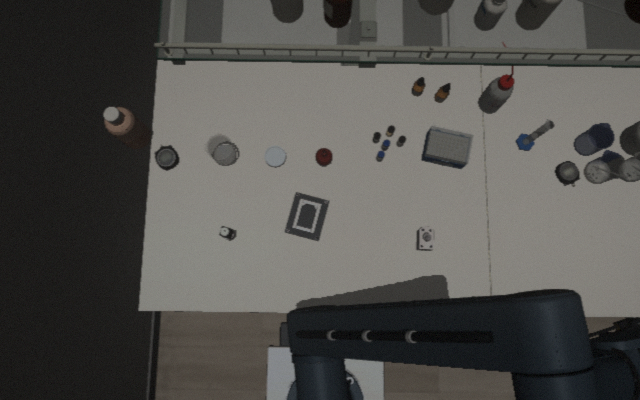

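```bash
cat > h.py <<'E'
import numpy as np,cv2
from rig import get_obs,camera
def ray(c,u,v,z):
    K,R,t=c["camera_matrix"],c["R"],c["t"]
    C=-R.T@t; d=R.T@np.linalg.solve(K,[u,v,1.]); return C+d*(z-C[2])/d[2]
def proj(c,P):
    P=np.atleast_2d(P); q=(c["R"]@P.T).T+c["t"]; q=(c["camera_matrix"]@q.T).T; return q[:,:2]/q[:,2:]
def crop(c,u0,v0,w,h,s,fn):
    im=cv2.cvtColor(c["pixels"],cv2.COLOR_RGB2BGR)[v0:v0+h,u0:u0+w]
    im=cv2.resize(im,None,fx=s,fy=s,interpolation=cv2.INTER_CUBIC); im=np.clip(im.astype(float)*1.5,0,255).astype(np.uint8); cv2.imwrite(fn,im)
def rz(a): return np.array([[np.cos(a),-np.sin(a),0],[np.sin(a),np.cos(a),0],[0,0,1]])
E
python3 - <<'E'
from h import *
import pickle
d={n:camera(n) for n in("top","scene")}; pickle.dump(d,open("cams.pkl","wb"))
t=d["top"]
for n,u,v in(("fix",307,216),("block",426,238),("coup",228,232),("bulb",324,157),("dish",275,157),("beak",224,153)): print(n,ray(t,u,v,0.02).round(3))
def tile(c,boxes,fn):
    ims=[]
    for u,v in boxes:
        im=cv2.cvtColor(c["pixels"],cv2.COLOR_RGB2BGR)[v-30:v+30,u-30:u+30]
        im=cv2.resize(im,(390,390),interpolation=cv2.INTER_CUBIC); ims.append(np.clip(im*1.4,0,255).astype(np.uint8))
    cv2.imwrite(fn,cv2.hconcat(ims))
tile(t,[(307,216),(426,238)],"pics/z1.png")
tile(d["scene"],[(322,253),(422,194)],"pics/z2.png")
im1=[]
tile(t,[(228,232)],"pics/a.png");tile(d["scene"],[(268,312)],"pics/b.png")
cv2.imwrite("pics/z3.png",cv2.hconcat([cv2.imread("pics/a.png"),cv2.imread("pics/b.png")]))
E
```

```text
fix [0.508 0.057 0.02 ]
block [ 0.45  -0.279  0.02 ]
coup [0.459 0.278 0.02 ]
bulb [0.681 0.011 0.02 ]
dish [0.678 0.152 0.02 ]
beak [0.688 0.3   0.02 ]
```

View pics/z1.png

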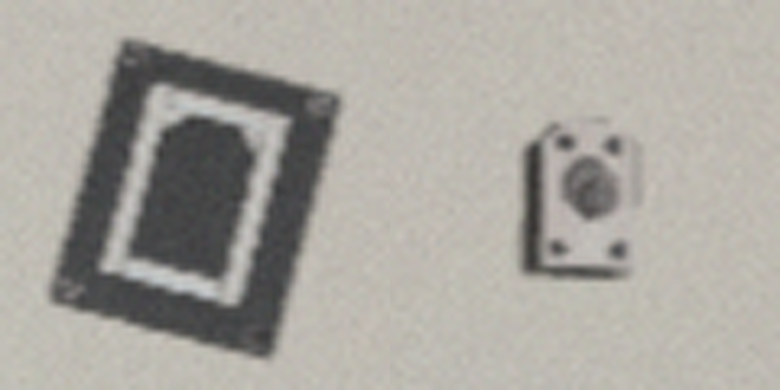

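View pics/z2.png

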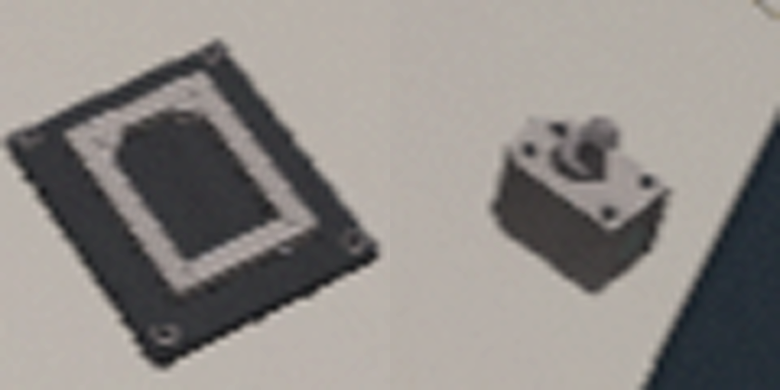

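View pics/z3.png

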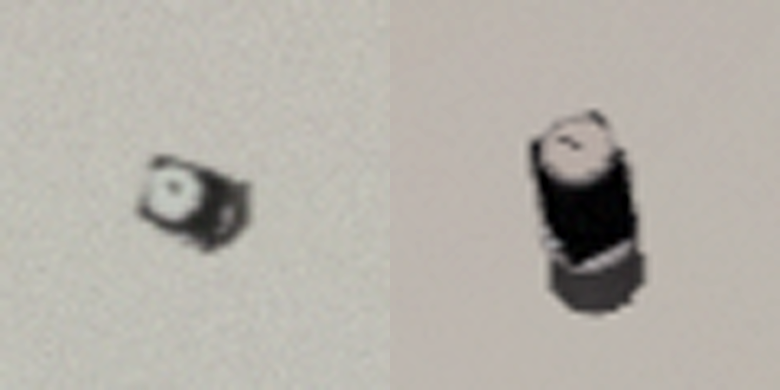

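```bash
cat > fit.py <<'E'
from h import *
from scipy.optimize import minimize
S=8
def labels(c,polys,box):
    u0,v0,w,h=box; L=np.zeros((h*S,w*S),np.uint8)
    for i,P in polys:
        q=proj(c,P); q=(q-[u0,v0]+.5)*S-.5
        q16=np.round(q*16).astype(np.int32)
        cv2.fillPoly(L,[q16.reshape(-1,1,2)],int(i),shift=4)
    return L
def resid(c,polys,box,n,ign=None,full=False):
    u0,v0,w,h=box; L=labels(c,polys,box)
    M=[cv2.GaussianBlur(cv2.resize((L==i).astype(np.float32),(w,h),interpolation=cv2.INTER_AREA),(0,0),0.5).ravel() for i in range(n)]
    im=c["pixels"][v0:v0+h,u0:u0+w].astype(float).mean(2).ravel()
    A=np.array(M).T; wt=np.ones(len(im))
    if ign is not None:
        g=M[ign]; wt=(g<0.02).astype(float)
        A=np.delete(A,ign,1)
    x,*_=np.linalg.lstsq(A*wt[:,None],im*wt,rcond=None)
    r=np.clip((A@x-im),-60,60)*wt
    if full: return (A@x).reshape(h,w),im.reshape(h,w)
    return (r**2).sum()/wt.sum()
def place(P,p,z0=0):
    P=np.array(P,float); return P@rz(p[2]).T+[p[0],p[1],z0]
def rect(a,b,z): return [[a,b,z],[a,-b,z],[-a,-b,z],[-a,b,z]]
def cham(a,b,k,z): return [[a,b-k,z],[a,-b+k,z],[a-k,-b,z],[-a,-b,z],[-a,b,z],[a-k,b,z]]
def fixture(p,c=None):
    f=lambda P:place(P,p)
    out=[(1,f(rect(.06,.05,0)))]
    hull=[]
    out+= [(1,f(rect(.06,.05,.008)))]
    # wall side faces
    r0=f(rect(.0435,.0315,.008)); r1=f(rect(.0435,.0315,.018))
    cc=-c["R"].T@c["t"]
    for i in range(4):
        j=(i+1)%4; q=np.array([r0[i],r0[j],r1[j],r1[i]])
        out.append((3,q))
    out.append((2,r1))
    out.append((4,f(cham(.0335,.0215,.010,.018))))
    # visible floor: floor poly clipped -> approximated same dark
    return out
def block(p,c,z0=0):
    f=lambda P:place(P,p,z0)
    b=f(cham(.032,.02,.01,0)); t=f(cham(.032,.02,.01,.042)); C=-c["R"].T@c["t"]
    out=[]
    for i in range(6):
        j=(i+1)%6; q=np.array([b[i],b[j],t[j],t[i]]); n=np.cross(q[1]-q[0],q[3]-q[0]); m=q.mean(0)
        ctr=(b.mean(0)+t.mean(0))/2
        if n@(m-ctr)<0:n=-n
        if n@(C-m)>0: out.append((1 if i in(0,2,4) else 3,q))
    out.append((2,t))
    # nipple ignore
    s,k=np.sin(np.radians(20)),np.cos(np.radians(20))
    def circ(r,z):
        a=np.linspace(0,2*np.pi,24,endpoint=False); P=np.c_[r*np.cos(a),r*np.sin(a),0*a+z]
        R=np.array([[k,0,-s],[0,1,0],[s,0,k]]); return P@R.T+[.004,0,.042]
    def hull(P):
        q=proj(c,f(P)).astype(np.float32); h=cv2.convexHull(q,returnPoints=False).ravel(); return f(P)[h]
    out.append((4,hull(np.r_[circ(.014,-.002),circ(.013,.011)])))
    out.append((4,hull(np.r_[circ(.0095,.009),circ(.0095,.028),circ(.006,.033)])))
    for bx in(.024,-.024):
        for by in(-.0125,.0125):
            a=np.linspace(0,6.28,12); out.append((4,f(np.c_[bx+.005*np.cos(a),by+.005*np.sin(a),0*a+.042])))
    return out
def coupler(p,c,z0=0):
    f=lambda P:place(P,p,z0)
    def hull(P):
        q=proj(c,f(P)).astype(np.float32); h=cv2.convexHull(q,returnPoints=False).ravel(); return f(P)[h]
    def circ(r,z):
        a=np.linspace(0,2*np.pi,32,endpoint=False); return np.c_[r*np.cos(a),r*np.sin(a),0*a+z]
    return [(1,hull(np.r_[circ(.015,0),circ(.015,.032)])),(1,hull(np.r_[circ(.017,.032),circ(.017,.036)])),(2,f(circ(.017,.036))),
     (3,hull(np.r_[np.array(rect(.013,.013,.036)),np.array(rect(.013,.013,.084))])),(4,hull(np.r_[circ(.0115,.084),circ(.0115,.088)]))]
def run(cams,model,p0,boxes,n,ign,names=("top","scene","both")):
    for nm in names:
        cs=[nm] if nm!="both" else ["top","scene"]
        def cost(x): return sum(resid(cams[k],model([x[0],x[1],x[2]/10],cams[k]),boxes[k],n,ign) for k in cs)
        x0=np.array([p0[0],p0[1],p0[2]*10.])
        best=None
        for s in(.006,.003,.0015):
            r=minimize(cost,x0,method="Nelder-Mead",options=dict(initial_simplex=x0+np.array([[0,0,0],[s,0,0],[0,s,0],[0,0,s*100]]),xatol=2e-5,fatol=1e-3)); x0=r.x
        print(nm,x0[:2].round(4),"yaw",round(np.degrees(x0[2]/10),2),"cost",round(r.fun,1))
    return [x0[0],x0[1],x0[2]/10]
E
cat > f1.py <<'E'
from fit import *
import pickle
d=pickle.load(open("cams.pkl","rb"))
run(d,fixture,[.508,.057,np.radians(-15)],{"top":(277,186,60,60),"scene":(285,220,72,66)},5,None)
run(d,block,[.45,-.279,0],{"top":(408,220,36,40),"scene":(402,174,36,44)},5,4)
run(d,coupler,[.459,.278,-.3],{"top":(214,216,28,32),"scene":(252,292,34,40)},5,None)
E
python3 f1.py
```

```text
top [0.5098 0.0582] yaw -14.45 cost 17.7
scene [0.5076 0.0602] yaw -14.26 cost 33.4
both [0.5088 0.059 ] yaw -14.15 cost 119.2
top [ 0.45   -0.2746] yaw -1.86 cost 8.6
scene [ 0.4485 -0.2729] yaw -2.47 cost 69.7
both [ 0.4492 -0.274 ] yaw -1.99 cost 97.4
top [0.4546 0.2759] yaw -12.23 cost 56.6
scene [0.4527 0.2773] yaw -21.69 cost 84.6
both [0.4539 0.2766] yaw -19.01 cost 203.5
```

```bash
cat > st.py <<'E'
from h import *
from scipy.spatial.transform import Rotation as Ro
def st():
    o=get_obs(); R=Ro.from_quat(o["tool_rot"]).as_matrix()
    z=R[:,2]; a=(np.degrees(np.arctan2(z[1],z[0]))+90)%180-90
    print("t",round(o["time"],2),"pos",np.round(o["position"],4),"jaw dir",round(a,2),"appr",R[:,1].round(3),"F",np.round(o["ft_force"],2),"M",np.round(o["moment"],3),"w",round(o["grip_width"],4),"q",np.round(o["q"],3))
    return o
if __name__=="__main__": st()
E
python3 st.py
```

```text
t 0.2 pos [ 0.1905 -0.5947  0.1849] jaw dir -72.25 appr [-0.     0.001 -1.   ] F [ 0.14 -0.08 -0.48] M [ 0.003 -0.047  0.006] w 0.0868 q [-1.44   0.528  1.433  0.     1.181 -0.179]
```

Call:
arm_command --plan '[[[10.35,12.83,0],-3.95],[[10.35,12.83,0],-3.95],[[10.35,12.83,0],-3.95],[[10.35,12.83,0],-3.95],[[10.35,12.83,0],-3.95]]' --fingers 1

```text
time: 0.7
position: [0.3484, -0.399, 0.1855]
tool_rot: [0.013, 0.707, -0.707, -0.013]
ft_force: [0.7, -0.1, 0.1]
grip_width: 0.0867
```

```bash
python3 st.py
```

```text
t 0.7 pos [ 0.3484 -0.399   0.1855] jaw dir 87.96 appr [ 0.  0. -1.] F [ 0.74 -0.06  0.07] M [ 0.025  0.033 -0.004] w 0.0867 q [-1.064  0.4    1.671  0.     1.071  0.542]
```

Call:
arm_command --plan '[[[4.03,5.0,0],0],[[4.03,5.0,0],0],[[4.03,5.0,0],0],[[4.03,5.0,0],0],[[4.03,5.0,-1.5],0]]'

```text
time: 1.2
position: [0.453, -0.2769, 0.1518]
tool_rot: [-0.014, -0.704, 0.71, 0.008]
ft_force: [0.2, -0.7, -0.2]
grip_width: 0.0873
```

```bash
python3 - <<'E'
from st import *
st()
ims=[]
for n,(u,v) in(("top",(426,238)),("scene",(422,180))):
    c=camera(n); im=cv2.cvtColor(c["pixels"],cv2.COLOR_RGB2BGR)[v-45:v+45,u-45:u+45]; ims.append(np.clip(cv2.resize(im,(390,390),interpolation=cv2.INTER_CUBIC)*1.4,0,255).astype(np.uint8))
cv2.imwrite("pics/g1.png",cv2.hconcat(ims))
E
```

```text
t 1.2 pos [ 0.453  -0.2769  0.1518] jaw dir 88.25 appr [ 0.009 -0.008 -1.   ] F [ 0.23 -0.73 -0.24] M [-0.036  0.028 -0.024] w 0.0873 q [-0.759  0.442  1.714  0.     0.973  0.842]
```

View pics/g1.png

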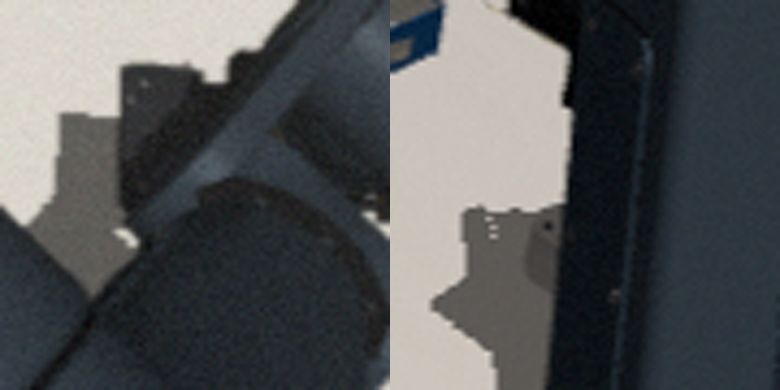

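Call:
arm_command --plan '[[[0,0,-1],0],[[0,0,-2.5],0],[[0,0,-4],0],[[0,0,-5.2],0],[[0,0,-5.2],0]]'

```text
time: 1.8
position: [0.4456, -0.2747, 0.0154]
tool_rot: [0.011, 0.709, -0.705, -0.015]
ft_force: [-0.2, 0.4, 1.2]
grip_width: 0.0869
```

```bash
python3 st.py
```

```text
t 1.8 pos [ 0.4456 -0.2747  0.0154] jaw dir 87.9 appr [-0.006  0.005 -1.   ] F [-0.17  0.41  1.23] M [-0.006  0.003  0.036] w 0.0869 q [-0.766  0.666  1.813 -0.     0.671  0.842]
```

Close on the block with moderate force.

Call:
arm_command --plan '[[[0,0,0],0],[[0,0,0],0],[[0,0,0],0],[[0,0,0],0],[[0,0,0],0]]' --fingers -1 --force 30

```text
time: 2.3
position: [0.4488, -0.276, 0.019]
tool_rot: [-0.013, -0.707, 0.707, 0.012]
ft_force: [0.5, -1.5, 0.7]
grip_width: 0.055
```

Call:
arm_command --plan '[[[0,0,0],0],[[0,0,0],0],[[0,0,0],0],[[0,0,0],0],[[0,0,0],0]]'

```text
time: 2.8
position: [0.4482, -0.2755, 0.018]
tool_rot: [0.012, 0.707, -0.707, -0.012]
ft_force: [0.6, 1.4, 1.5]
grip_width: 0.0149
```

```bash
python3 st.py
```

```text
t 2.8 pos [ 0.4482 -0.2755  0.018 ] jaw dir 87.99 appr [-0.  0. -1.] F [0.61 1.41 1.48] M [ 0.333 -0.026 -0.029] w 0.0149 q [-0.764  0.661  1.812  0.     0.67   0.842]
```

```bash
python3 - <<'E'
from st import *
st()
ims=[]
for n,(u,v) in(("top",(426,228)),("scene",(412,190))):
    c=camera(n); im=cv2.cvtColor(c["pixels"],cv2.COLOR_RGB2BGR)[v-45:v+45,u-45:u+45]; ims.append(np.clip(cv2.resize(im,(390,390),interpolation=cv2.INTER_CUBIC)*1.8,0,255).astype(np.uint8))
cv2.imwrite("pics/g2.png",cv2.hconcat(ims))
E
```

```text
t 2.8 pos [ 0.4482 -0.2755  0.018 ] jaw dir 87.99 appr [-0.  0. -1.] F [0.61 1.41 1.48] M [ 0.333 -0.026 -0.029] w 0.0149 q [-0.764  0.661  1.812  0.     0.67   0.842]
```

View pics/g2.png

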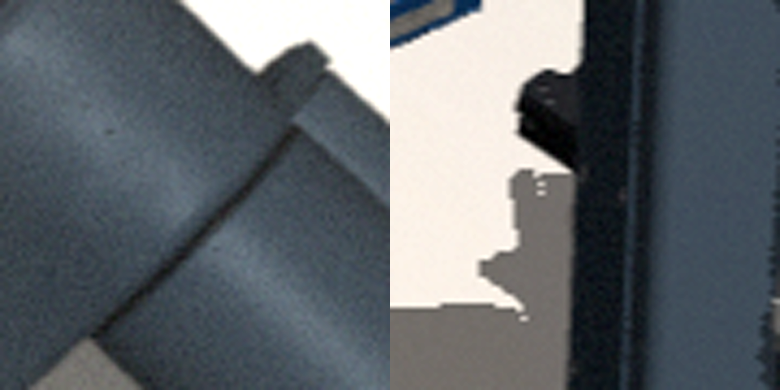

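Call:
arm_command --plan '[[[0,0,0],0],[[0,0,0],0]]'

```text
time: 3.1
position: [0.4482, -0.2753, 0.018]
tool_rot: [0.012, 0.707, -0.707, -0.012]
ft_force: [0.8, 1.1, 0.4]
grip_width: 0.0114
```

```bash
python3 st.py
```

```text
t 3.1 pos [ 0.4482 -0.2753  0.018 ] jaw dir 88.0 appr [-0.     0.001 -1.   ] F [0.77 1.06 0.39] M [ 0.276 -0.063  0.001] w 0.0114 q [-0.764  0.661  1.812  0.     0.67   0.842]
```

Call:
arm_command --plan '[[[0,0,0.2],0],[[0,0,0.5],0],[[0,0,0.8],0],[[0,0,0.8],0],[[0,0,0.8],0]]'

```text
time: 3.6
position: [0.4485, -0.2759, 0.0385]
tool_rot: [-0.013, -0.707, 0.707, 0.012]
ft_force: [-0.7, -0.4, -4.0]
grip_width: 0.0114
```

```bash
python3 st.py
```

```text
t 3.6 pos [ 0.4485 -0.2759  0.0385] jaw dir 88.0 appr [ 0.001 -0.001 -1.   ] F [-0.71 -0.41 -3.98] M [0.057 0.029 0.047] w 0.0114 q [-0.764  0.624  1.802 -0.     0.715  0.842]
```

Call:
arm_command --plan '[[[0,0,1.2],0],[[0,1.2,2.4],0],[[0,2.8,2.8],0],[[0,4.4,2.8],0],[[0,6,2.8],0]]'

```text
time: 4.1
position: [0.448, -0.1244, 0.1085]
tool_rot: [-0.013, -0.707, 0.707, 0.013]
ft_force: [1.2, 0.4, -4.2]
grip_width: 0.0115
```

Call:
arm_command --plan '[[[0,1,0],-1.2],[[0,1.5,0],-2.4],[[0,1.5,0],-2.4],[[0,1.5,0],-2.4]]'

```text
time: 4.5
position: [0.4485, -0.0885, 0.1081]
tool_rot: [-0.085, -0.702, 0.702, 0.085]
ft_force: [0.2, -0.2, -3.3]
grip_width: 0.0115
```

```bash
python3 - <<'E'
from st import *
import pickle
st()
d={n:camera(n) for n in("top","scene")}; pickle.dump(d,open("cams2.pkl","wb"))
cv2.imwrite("pics/t3.png",cv2.cvtColor(d["top"]["pixels"],cv2.COLOR_RGB2BGR))
cv2.imwrite("pics/s3.png",cv2.cvtColor(d["scene"]["pixels"],cv2.COLOR_RGB2BGR))
E
```

```text
t 4.5 pos [ 0.4485 -0.0885  0.1081] jaw dir 76.18 appr [ 0.    -0.001 -1.   ] F [ 0.19 -0.17 -3.32] M [ 0.037 -0.021  0.012] w 0.0115 q [-4.400e-01  4.330e-01  1.922e+00 -1.000e-03  7.860e-01  1.373e+00]
```

View pics/s3.png

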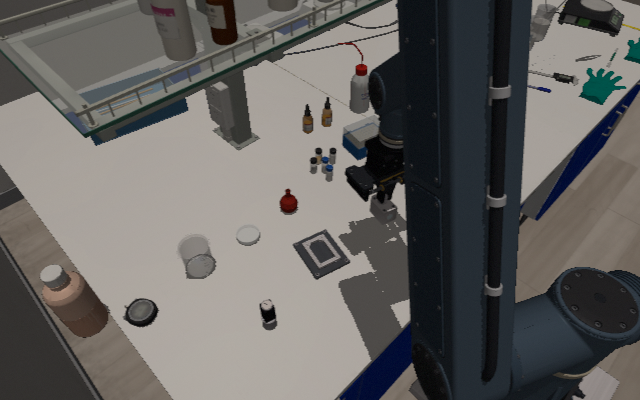

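View pics/t3.png

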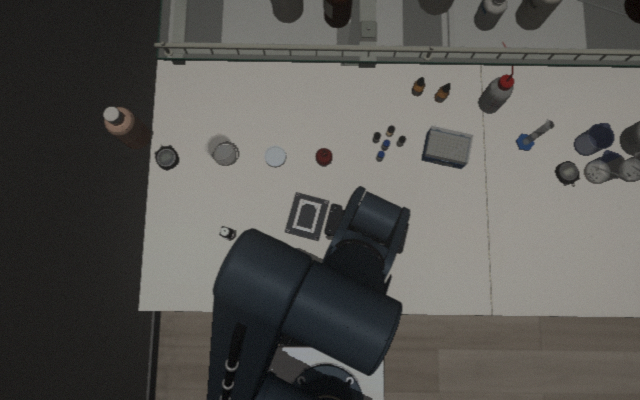

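```bash
python3 - <<'E'
from st import *
import pickle
d=pickle.load(open("cams2.pkl","rb"))
c=d["scene"]; print(proj(c,[.4485,-.0885,.1081]))
crop(c,340,140,80,85,7,"pics/s3z.png")
E
```

```text
[[381.26115454 207.83063327]]
```

View pics/s3z.png

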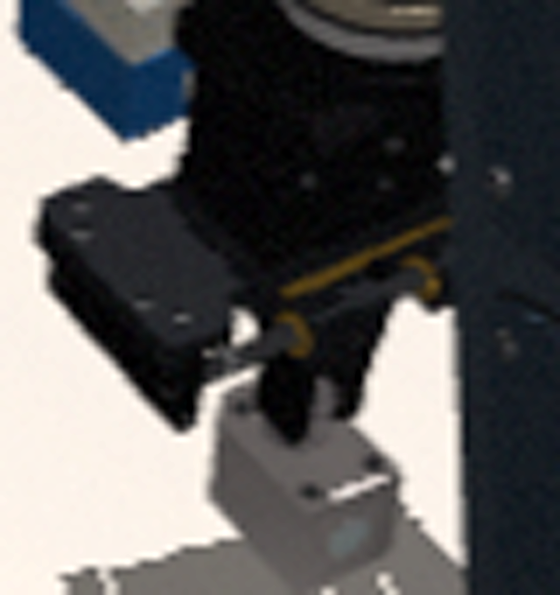

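```bash
python3 - <<'E'
from fit import *
import pickle
d=pickle.load(open("cams2.pkl","rb")); c=d["scene"]
im=cv2.resize(cv2.cvtColor(c["pixels"],cv2.COLOR_RGB2BGR)[140:230,335:425],(810,810),interpolation=cv2.INTER_CUBIC)
im=np.clip(im*1.5,0,255).astype(np.uint8)[:600]
im=cv2.resize(cv2.cvtColor(c["pixels"],cv2.COLOR_RGB2BGR)[170:230,350:430],(800,600),interpolation=cv2.INTER_CUBIC)
im=np.clip(im*1.5,0,255).astype(np.uint8)
for z0,col in((.0885,(0,255,0)),(.062,(0,0,255))):
    for i,P in block([.4485,-.0885,np.radians(-13.8)],c,z0):
        if i==4: continue
        q=((proj(c,P)-[350,170]+.5)*10-.5).astype(np.int32); cv2.polylines(im,[q],True,col,1)
cv2.imwrite("pics/ov.png",im)
E
```

```text
(no output)
```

View pics/ov.png

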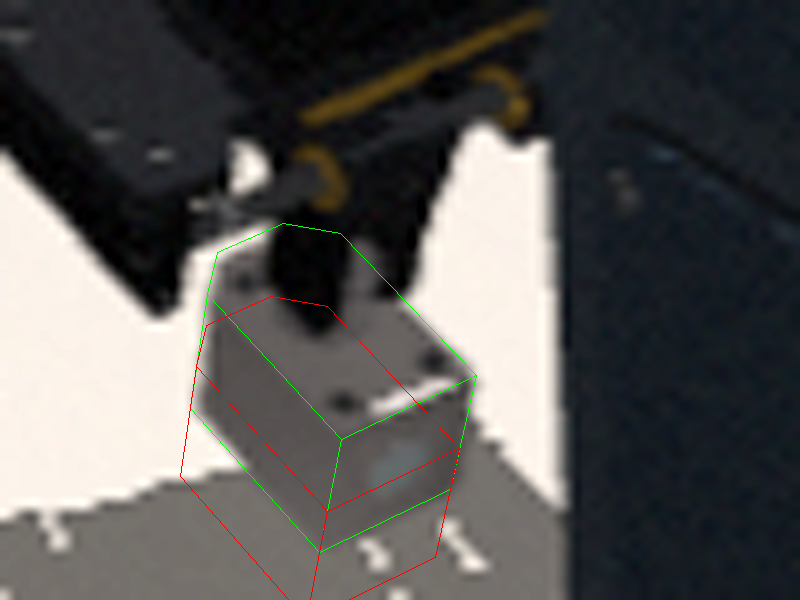

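```bash
python3 - <<'E'
from fit import *
import pickle
d=pickle.load(open("cams2.pkl","rb")); c=d["scene"]
im=cv2.resize(cv2.cvtColor(c["pixels"],cv2.COLOR_RGB2BGR)[135:225,330:450],(800,600),interpolation=cv2.INTER_CUBIC)
im=np.clip(im*2,0,255).astype(np.uint8);s=800/120
a=np.radians(76.2); j=np.array([np.cos(a),np.sin(a),0]); p=np.array([-j[1],j[0],0])
T=np.array([.4485,-.0885,.1081])
def dr(P,col): cv2.polylines(im,[((proj(c,np.array(P))-[330,135])*s).astype(np.int32)],True,col,1)
for z in(.178,.198): dr([T*[1,1,0]+x*.095*j+y*.0375*p+[0,0,z] for x,y in((1,1),(1,-1),(-1,-1),(-1,1))],(0,255,0) if z<.18 else (0,0,255))
for o in(.0057,.0207): dr([T+s1*o*j+w*.0095*p for s1 in(1,) for w in(1,-1)]+[T+o*j+w*.0095*p+[0,0,.07] for w in(-1,1)],(255,255,0))
cv2.imwrite("pics/ov2.png",im)
E
```

```text
(no output)
```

View pics/ov2.png

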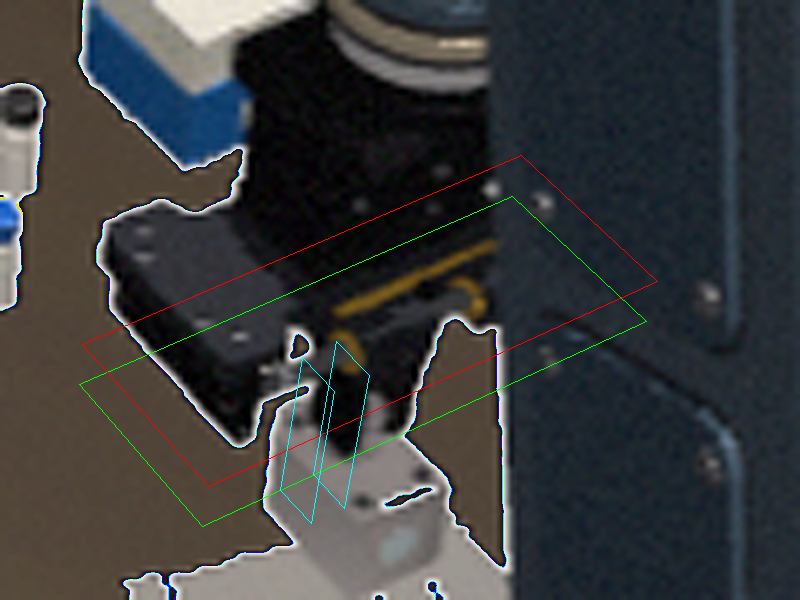

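```bash
python3 - <<'E'
from h import *
import pickle
d=pickle.load(open("cams2.pkl","rb")); c=d["top"]
im=cv2.resize(cv2.cvtColor(c["pixels"],cv2.COLOR_RGB2BGR)[185:265,310:410],(800,640),interpolation=cv2.INTER_CUBIC)
cv2.imwrite("pics/t3z.png",np.clip(im*2.5,0,255).astype(np.uint8)[:600])
print(proj(c,[[.4485,-.0885,.1081],[.4485,-.0885,.178]]))
E
```

```text
[[361.01060006 234.27070366]
 [363.33295783 231.27216603]]
```

View pics/t3z.png

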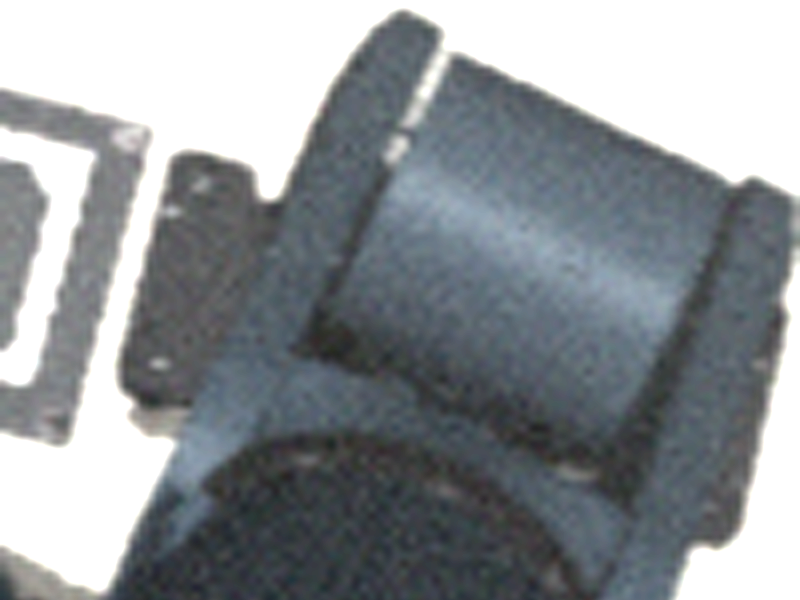

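```bash
python3 - <<'E'
from h import *
import pickle
d=pickle.load(open("cams2.pkl","rb")); t,s=d["top"],d["scene"]
P=lambda c:c["camera_matrix"]@np.c_[c["R"],c["t"]]
for a,b in(((331.25,204.4),(345.7,168.5)),((325.6,233.1),(366,189.3))):
    X=cv2.triangulatePoints(P(t),P(s),np.array(a,float).reshape(2,1),np.array(b,float).reshape(2,1)); X=(X[:3]/X[3]).ravel(); print(X, proj(t,X)-a,proj(s,X)-b)
a=np.radians(76.2); j=np.array([np.cos(a),np.sin(a),0]); p=np.array([-j[1],j[0],0])
T=np.array([.4485,-.0885,.1081])
for y in(-1,1): print("exp",(T+.095*j+y*.0375*p).round(4))
E
```

```text
[ 0.50237957 -0.00545366  0.2576599 ] [[-0.02114871 -0.03414982]] [[0.05992638 0.01562756]]
[0.43393895 0.00682987 0.25311972] [[0.09449689 0.16635691]] [[-0.29332008 -0.07876462]]
exp [ 0.5076 -0.0052  0.1081]
exp [0.4347 0.0127 0.1081]
```

```bash
python3 - <<'E'
from fit import *
import pickle
d=pickle.load(open("cams2.pkl","rb")); c=d["scene"]
u0,v0,s=362,175,16
def base():
    im=cv2.resize(cv2.cvtColor(c["pixels"],cv2.COLOR_RGB2BGR)[v0:v0+37,u0:u0+24],(24*s,37*s),interpolation=cv2.INTER_CUBIC)
    return np.clip(im.astype(float)**.6*10,0,255).astype(np.uint8)
im=base();im0=im.copy()
for i,P in block([.4485,-.0885,np.radians(-13.8)],c,.0895):
    cv2.polylines(im,[((proj(c,P)-[u0,v0]+.5)*s).astype(np.int32)],True,(0,255,0) if i!=4 else (0,255,255),1)
cv2.imwrite("pics/ov3.png",cv2.hconcat([im0,im]))
E
```

View pics/ov3.png

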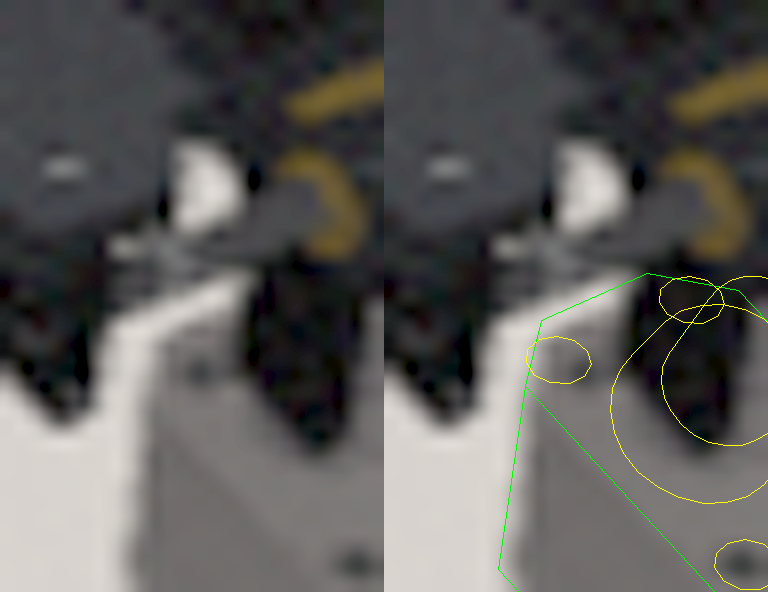

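Call:
arm_command --plan '[[[0,0,-1],0],[[0,0,-2.2],0],[[0,0,-3.1],0],[[0,0,-3.4],0],[[0,0,-3.55],0]]'

```text
time: 5.1
position: [0.4467, -0.0883, 0.0189]
tool_rot: [0.085, 0.702, -0.701, -0.088]
ft_force: [-7.8, 0.4, 12.8]
grip_width: 0.0116
```

Call:
arm_command --plan '[[[0,0,0],0],[[0,0,0],0],[[0,0,0],0]]' --fingers 1

```text
time: 5.4
position: [0.4502, -0.0891, 0.0204]
tool_rot: [-0.088, -0.701, 0.702, 0.085]
ft_force: [-0.2, 0.3, 0.9]
grip_width: 0.0283
```

```bash
python3 - <<'E'
from fit import *
from st import st
import pickle
st()
d=pickle.load(open("cams2.pkl","rb")); c=d["scene"]
a=np.radians(76.2); j=np.array([np.cos(a),np.sin(a),0])
T=np.array([.4485,-.0885,0])
for o in(.006,.012,.018):
    for z in(.12,.13,.14,.15): print(o,z,proj(c,T+o*j+[0,0,z]).round(1))
c=camera("scene"); cv2.imwrite("pics/s4.png",np.clip(cv2.resize(cv2.cvtColor(c["pixels"],cv2.COLOR_RGB2BGR)[150:250,320:440],(800,667),interpolation=cv2.INTER_CUBIC)*1.5,0,255).astype(np.uint8)[:600])
E
```

```text
t 5.4 pos [ 0.4502 -0.0891  0.0204] jaw dir 75.99 appr [ 0.004 -0.002 -1.   ] F [-0.23  0.27  0.94] M [ 0.043 -0.014  0.004] w 0.0283 q [-0.44   0.609  1.983  0.     0.545  1.375]
0.006 0.12 [[379.9 205.5]]
0.006 0.13 [[380.4 202.7]]
0.006 0.14 [[380.9 199.9]]
0.006 0.15 [[381.4 197.1]]
0.012 0.12 [[377.9 206.4]]
0.012 0.13 [[378.3 203.7]]
0.012 0.14 [[378.8 200.9]]
0.012 0.15 [[379.3 198. ]]
0.018 0.12 [[375.8 207.4]]
0.018 0.13 [[376.3 204.6]]
0.018 0.14 [[376.8 201.8]]
0.018 0.15 [[377.3 198.9]]
```

View pics/s4.png

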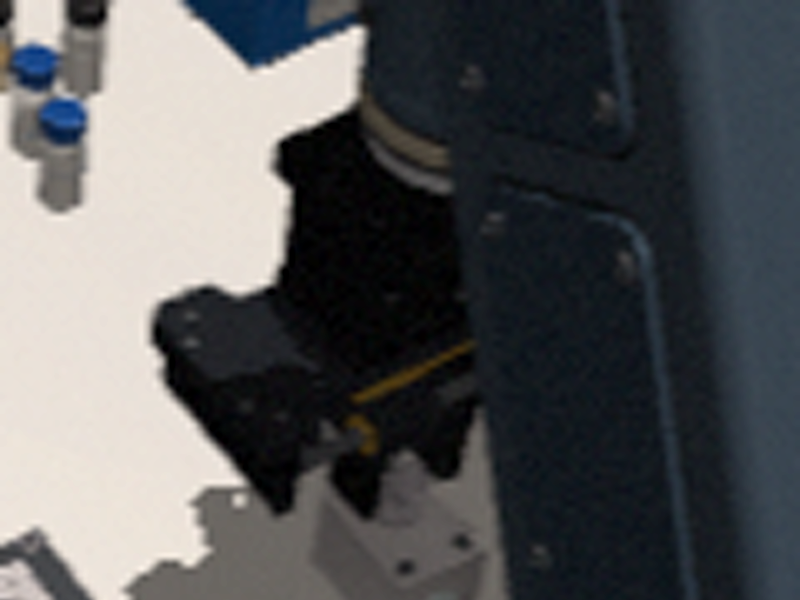

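Call:
arm_command --plan '[[[0,0,0],0],[[0,0,0],0],[[0,0,0],0],[[0,0,0],0],[[0,0,0],0]]'

```text
time: 5.95
position: [0.4483, -0.0881, 0.0193]
tool_rot: [0.086, 0.702, -0.702, -0.086]
ft_force: [0.1, -0.6, -0.0]
grip_width: 0.0717
```

Call:
arm_command --plan '[[[0,0,0],0],[[0,0,-0.2],0],[[0,0,-0.4],0],[[0,0,-0.6],0],[[0,0,-0.6],0]]'

```text
time: 6.45
position: [0.4477, -0.0879, 0.0034]
tool_rot: [0.086, 0.702, -0.702, -0.087]
ft_force: [-0.6, -0.5, 0.2]
grip_width: 0.0867
```

```bash
python3 - <<'E'
from fit import *
from st import st
import pickle
st()
c=camera("scene"); cv2.imwrite("pics/s5.png",np.clip(cv2.resize(cv2.cvtColor(c["pixels"],cv2.COLOR_RGB2BGR)[170:260,330:430],(800,720),interpolation=cv2.INTER_CUBIC)*1.8,0,255).astype(np.uint8)[:600])
E
```

```text
t 6.45 pos [ 0.4477 -0.0879  0.0034] jaw dir 75.99 appr [-0.002  0.001 -1.   ] F [-0.63 -0.48  0.17] M [ 0.062 -0.051 -0.034] w 0.0867 q [-0.44   0.645  1.992  0.     0.506  1.376]
```

View pics/s5.png

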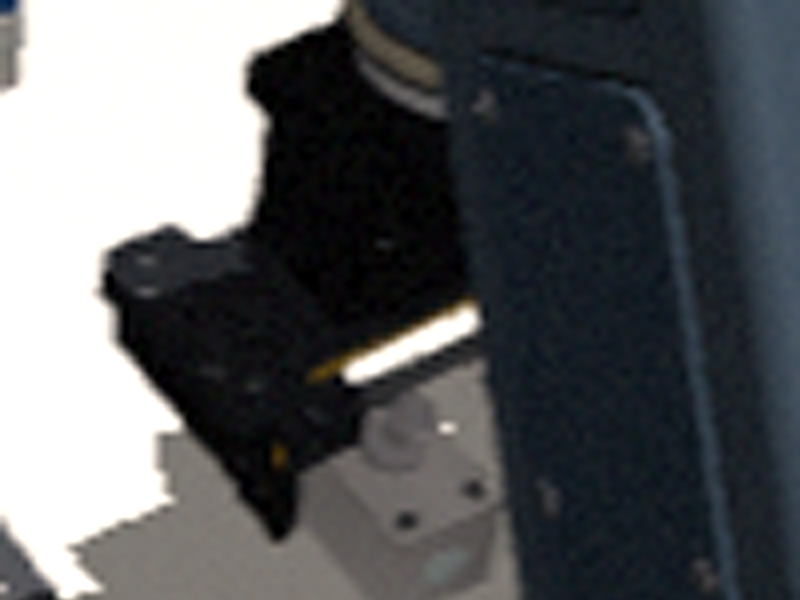

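```bash
python3 - <<'E'
from fit import *
c=camera("scene")
a=np.radians(76); j=np.array([np.cos(a),np.sin(a),0]); p=np.array([j[1],-j[0],0])
T=np.array([.4480,-.088,0])
from scipy.optimize import fsolve
for w in(-.0095,0,.0095):
    s=fsolve(lambda x:(proj(c,T+w*p+x[0]*j+[0,0,x[1]])-[365,237.5]).ravel(),[.05,.02]); print(w,s)
E
```

```text
-0.0095 [0.04631377 0.0309457 ]
0 [0.03787848 0.01479486]
0.0095 [ 0.02944319 -0.00135597]
```

Call:
arm_command --plan '[[[0,0,-0.2],0],[[0,0,-0.4],0],[[0,0,-0.6],0],[[0,0,-0.6],0]]'

```text
time: 6.95
position: [0.4478, -0.0879, -0.0114]
tool_rot: [0.086, 0.702, -0.702, -0.087]
ft_force: [1.0, -0.4, 0.0]
grip_width: 0.0869
```

```bash
python3 - <<'E'
from fit import *
from st import st
import pickle
st()
c=camera("scene"); cv2.imwrite("pics/s6.png",np.clip(cv2.resize(cv2.cvtColor(c["pixels"],cv2.COLOR_RGB2BGR)[170:260,330:430],(800,720),interpolation=cv2.INTER_CUBIC)*1.8,0,255).astype(np.uint8)[:600])
E
```

```text
t 6.95 pos [ 0.4478 -0.0879 -0.0114] jaw dir 76.0 appr [-0.001  0.001 -1.   ] F [ 0.99 -0.37  0.01] M [-0.01   0.047  0.042] w 0.0869 q [-0.44   0.678  1.997 -0.     0.468  1.376]
```

View pics/s6.png

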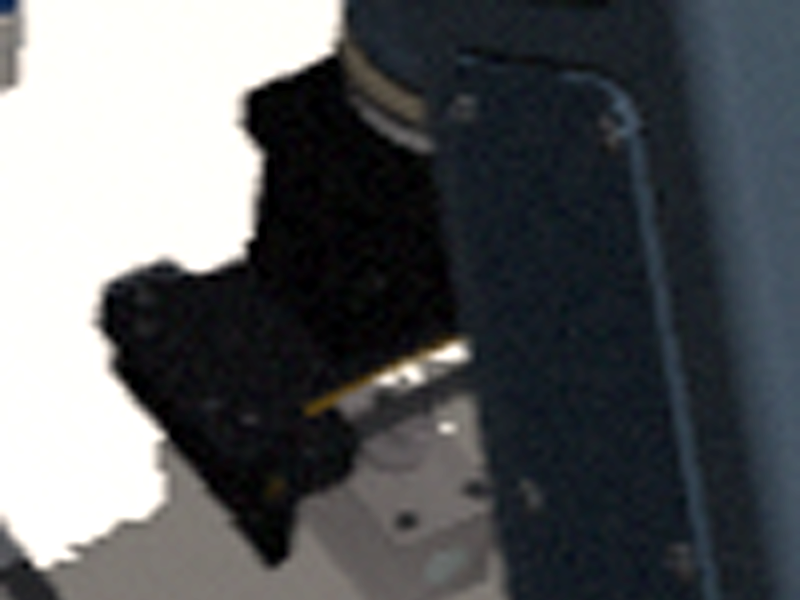

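Call:
arm_command --plan '[[[0,0,-0.05],0],[[0,0,-0.05],0],[[0,0,-0.05],0],[[0,0,-0.05],0],[[0,0,-0.05],0]]' --fingers -1 --force 35

```text
time: 7.5
position: [0.4483, -0.0882, -0.0118]
tool_rot: [-0.086, -0.702, 0.702, 0.086]
ft_force: [0.4, -1.1, 0.2]
grip_width: 0.0552
```

Call:
arm_command --plan '[[[0,0,0],0],[[0,0,0],0],[[0,0,0],0],[[0,0,0],0]]'

```text
time: 7.9
position: [0.4484, -0.0883, -0.0119]
tool_rot: [-0.086, -0.702, 0.702, 0.086]
ft_force: [0.1, -0.9, 1.0]
grip_width: 0.0394
```

```bash
python3 st.py
```

```text
t 7.9 pos [ 0.4484 -0.0883 -0.0119] jaw dir 76.01 appr [ 0. -0. -1.] F [ 0.06 -0.89  1.  ] M [-0.091  0.011  0.024] w 0.0394 q [-0.44   0.679  1.997 -0.     0.465  1.375]
```

Call:
arm_command --plan '[[[0,0,1.2],0],[[0,0,2.4],0],[[0.6,1.6,2.4],-0.06],[[1.2,3.1,2.4],-0.06],[[1.8,4.6,2.4],-0.06]]'

```text
time: 8.4
position: [0.4928, 0.028, 0.0478]
tool_rot: [0.088, 0.702, -0.701, -0.089]
ft_force: [-0.3, -1.0, -4.4]
grip_width: 0.0393
```

Call:
arm_command --plan '[[[0.57,1.29,0],0],[[0.57,1.29,0],0],[[0.57,1.29,0],0],[[0.57,1.29,0],0]]'

```text
time: 8.8
position: [0.5061, 0.0587, 0.0474]
tool_rot: [-0.087, -0.702, 0.702, 0.089]
ft_force: [-0.2, -0.3, -5.3]
grip_width: 0.0395
```

```bash
python3 - <<'E'
from fit import *
from st import st
import pickle
st()
d={n:camera(n) for n in("top","scene")}; pickle.dump(d,open("cams3.pkl","wb"))
c=d["scene"]; cv2.imwrite("pics/s7.png",np.clip(cv2.resize(cv2.cvtColor(c["pixels"],cv2.COLOR_RGB2BGR)[200:290,270:380],(800,655),interpolation=cv2.INTER_CUBIC)*1.8,0,255).astype(np.uint8)[:600])
c=d["top"]; cv2.imwrite("pics/t7.png",np.clip(cv2.resize(cv2.cvtColor(c["pixels"],cv2.COLOR_RGB2BGR)[170:270,250:370],(720,600),interpolation=cv2.INTER_CUBIC)*1.8,0,255).astype(np.uint8)[:600])
E
```

```text
t 8.8 pos [0.5061 0.0587 0.0474] jaw dir 75.68 appr [-0.003  0.    -1.   ] F [-0.15 -0.26 -5.27] M [ 0.04  -0.017  0.009] w 0.0395 q [-0.104  0.595  1.837 -0.     0.713  1.717]
```

View pics/s7.png

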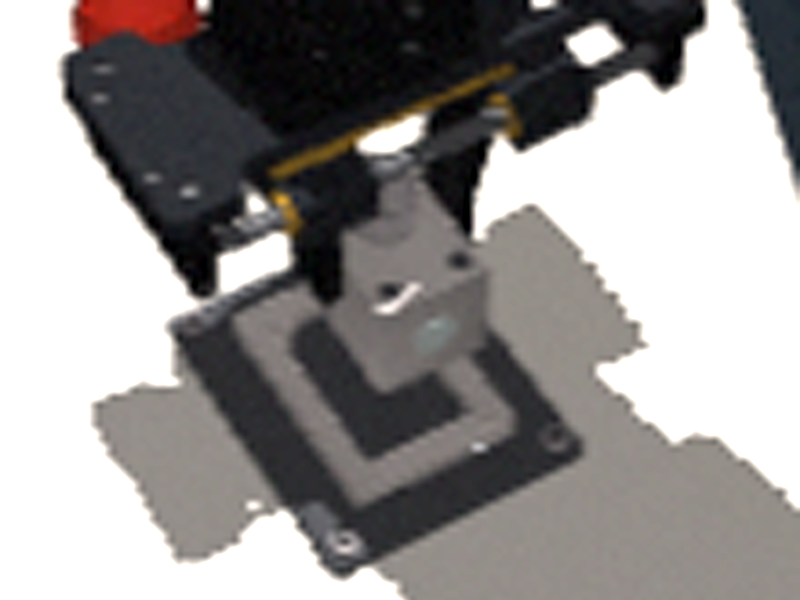

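View pics/t7.png

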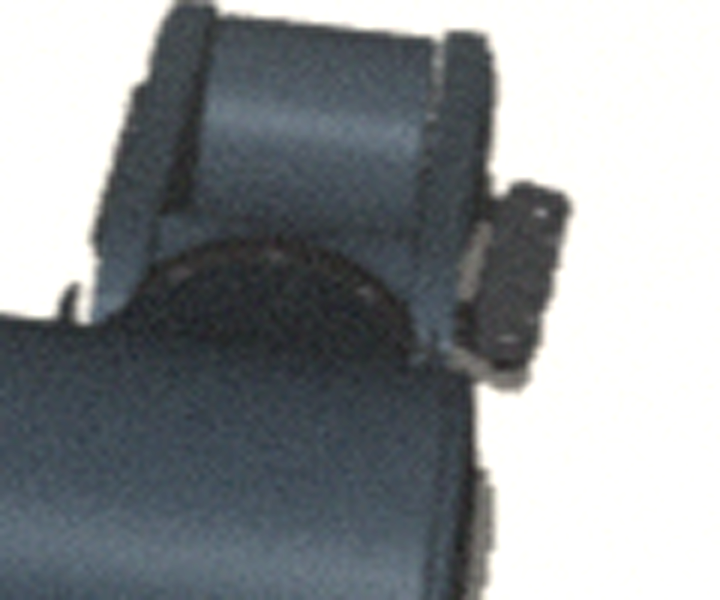

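```bash
cat > f2.py <<'E'
from fit import *
import pickle,sys
d=pickle.load(open("cams3.pkl","rb")); c=d["scene"]
fp=[.5076,.0602,np.radians(-14.3)]; z0=float(sys.argv[1])
def model(p,c):
    f=fixture(fp,c); b=block(p,c,z0)
    return f+[(i+4 if i!=4 else 8,P) for i,P in b]
box=(317,237,26,22)
for z0 in (z0-.001,z0,z0+.001):
    def cost(x): return resid(c,model([x[0],x[1],x[2]/10],c),box,9,8)
    x0=np.array([.508,.0592,-2.5])
    for s in(.004,.002,.001):
        r=minimize(cost,x0,method="Nelder-Mead",options=dict(initial_simplex=x0+np.array([[0,0,0],[s,0,0],[0,s,0],[0,0,s*100]]),xatol=2e-5,fatol=1e-3)); x0=r.x
    print(z0,x0[:2].round(4),np.degrees(x0[2]/10).round(2),r.fun)
z0-=.001
im=cv2.resize(cv2.cvtColor(c["pixels"],cv2.COLOR_RGB2BGR)[225:270,300:360],(800,600),interpolation=cv2.INTER_CUBIC);s=800/60
for i,P in model([x0[0],x0[1],x0[2]/10],c):
    if i==8: continue
    cv2.polylines(im,[((proj(c,P)-[300,225]+.5)*s).astype(np.int32)],True,(0,255,0) if i>4 else (0,0,255),1)
cv2.imwrite("pics/ov4.png",im)
E
python3 f2.py .0593
```

```text
0.0583 [0.5032 0.0612] -10.11 29.540669729961756
0.0593 [0.503  0.0611] -12.79 30.636771480181622
0.0603 [0.5023 0.0614] -13.42 30.490175438210695
```

View pics/ov4.png

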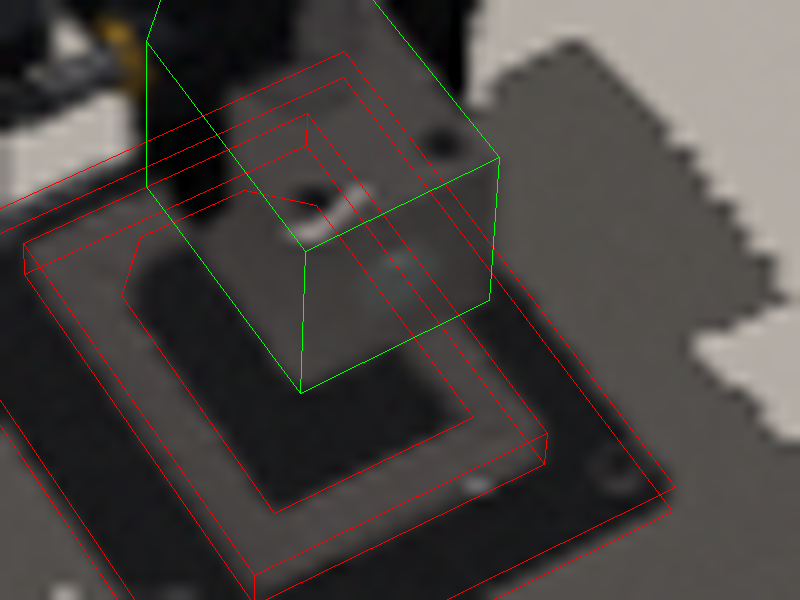

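Call:
arm_command --plan '[[[0,0,-0.8],0],[[0,0,-0.8],0],[[0,0,-0.8],0],[[0,0,-0.8],0]]'

```text
time: 9.3
position: [0.5078, 0.0586, 0.0285]
tool_rot: [0.089, 0.702, -0.702, -0.088]
ft_force: [0.2, -0.3, -4.4]
grip_width: 0.0396
```

```bash
python3 - <<'E'
from fit import *
from st import st
import pickle
o=st()
z=o["position"][2]+.0119
d={n:camera(n) for n in("scene",)}; pickle.dump(d,open("cams3.pkl","wb"))
c=d["scene"]
st()
fp=[.5076,.0602,np.radians(-14.3)]
def model(p,c,z0):
    return fixture(fp,c)+[(i+4 if i!=4 else 8,P) for i,P in block(p,c,z0)]
cs=np.round(proj(c,[.5,.06,z])[0]).astype(int); print(z,cs)
box=(317,241,28,24)
for z0 in(z-.001,z,z+.001):
    def cost(x): return resid(c,model([x[0],x[1],fp[2]],c,z0),box,9,8)
    x0=np.array([.505,.06])
    for s in(.004,.002,.001):
        r=minimize(cost,x0,method="Nelder-Mead",options=dict(initial_simplex=x0+np.array([[0,0],[s,0],[0,s]]),xatol=2e-5,fatol=1e-3)); x0=r.x
    print(round(z0,4),x0.round(4),r.fun)
im=cv2.resize(cv2.cvtColor(c["pixels"],cv2.COLOR_RGB2BGR)[225:270,300:360],(800,600),interpolation=cv2.INTER_CUBIC);s=800/60;im=np.clip(im*1.5,0,255).astype(np.uint8)
for i,P in model([x0[0],x0[1],fp[2]],c,z0):
    if i==8: continue
    cv2.polylines(im,[((proj(c,P)-[300,225]+.5)*s).astype(np.int32)],True,(0,255,0) if i>4 else (0,0,255),1)
cv2.imwrite("pics/ov5.png",im)
E
```

```text
t 9.3 pos [0.5078 0.0586 0.0285] jaw dir 75.65 appr [ 0.001 -0.    -1.   ] F [ 0.21 -0.28 -4.35] M [0.071 0.021 0.03 ] w 0.0396 q [-0.104  0.63   1.845  0.     0.666  1.717]
t 9.35 pos [0.508  0.0587 0.0286] jaw dir 75.66 appr [ 0.001 -0.    -1.   ] F [-0.05 -0.07 -3.35] M [0.012 0.044 0.005] w 0.0394 q [-0.104  0.63   1.845  0.     0.666  1.717]
0.04040166388325426 [323 246]
0.0394 [0.5043 0.0605] 23.39140732354614
0.0404 [0.5038 0.061 ] 23.395955373592578
0.0414 [0.5033 0.0615] 23.396602019998436
```

View pics/ov5.png

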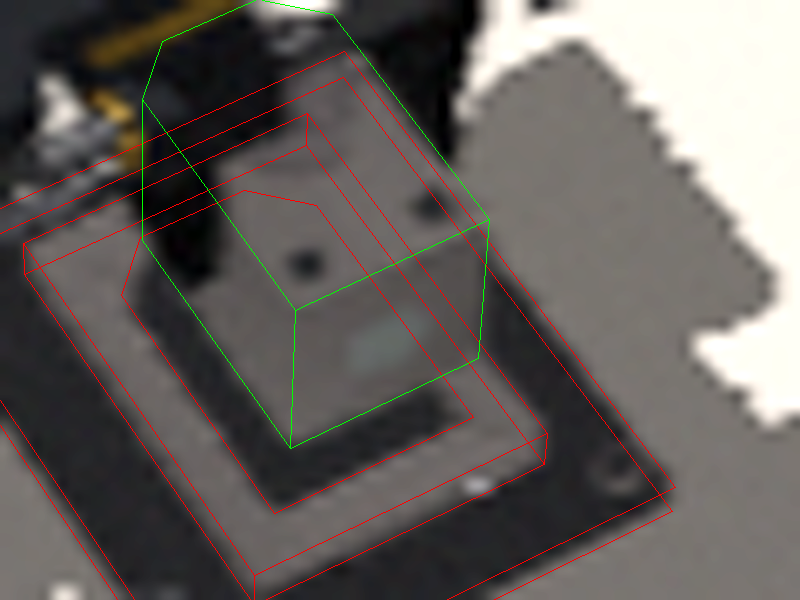

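Call:
arm_command --plan '[[[0.15,-0.03,-0.3],0],[[0.15,-0.03,-0.6],0],[[0.15,-0.03,-0.6],0],[[0.15,-0.03,-0.6],0],[[0.15,-0.03,-0.6],0]]'

```text
time: 9.85
position: [0.5112, 0.0584, 0.013]
tool_rot: [0.088, 0.702, -0.702, -0.088]
ft_force: [0.6, -0.2, -4.7]
grip_width: 0.0394
```

```bash
cat > f3.py <<'E'
from fit import *
from st import st
import pickle,sys
o=st()
z=o["position"][2]+.0119
c=camera("scene")
fp=[.5076,.0602,np.radians(-14.3)]
def model(p,c,z0):
    return fixture(fp,c)+[(i+4 if i!=4 else 8,P) for i,P in block(p,c,z0)]
q=proj(c,place([[-.032,.02,0]],[.508,.06,fp[2]],z))[0]
box=(317,int(q[1])-19,28,26)
for z0 in(z-.001,z,z+.001):
    def cost(x): return resid(c,model([x[0],x[1],fp[2]],c,z0),box,9,8)
    x0=np.array([.507,.06])
    for s in(.004,.002,.001):
        r=minimize(cost,x0,method="Nelder-Mead",options=dict(initial_simplex=x0+np.array([[0,0],[s,0],[0,s]]),xatol=2e-5,fatol=1e-3)); x0=r.x
    print(round(z0,4),x0.round(4),r.fun)
im=cv2.resize(cv2.cvtColor(c["pixels"],cv2.COLOR_RGB2BGR)[225:270,300:360],(800,600),interpolation=cv2.INTER_CUBIC);s=800/60;im=np.clip(im*1.5,0,255).astype(np.uint8)
for i,P in model([x0[0],x0[1],fp[2]],c,z0):
    if i==8: continue
    cv2.polylines(im,[((proj(c,P)-[300,225]+.5)*s).astype(np.int32)],True,(0,255,0) if i>4 else (0,0,255),1)
cv2.imwrite(sys.argv[1],im)
E
python3 f3.py pics/ov6.png
```

```text
t 9.85 pos [0.5112 0.0584 0.013 ] jaw dir 75.71 appr [-0.  0. -1.] F [ 0.6  -0.17 -4.67] M [ 0.029 -0.015  0.016] w 0.0394 q [-0.104  0.662  1.843  0.     0.637  1.717]
0.0239 [0.5076 0.0605] 25.10145532313734
0.0249 [0.5073 0.0609] 25.103778824715747
0.0259 [0.5068 0.0615] 25.141442237086693
```

View pics/ov6.png

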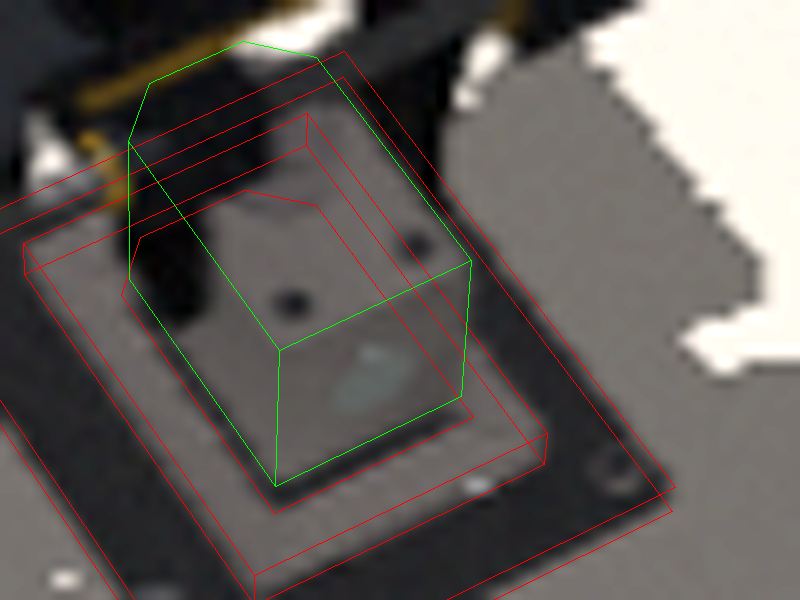

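Call:
arm_command --plan '[[[0.01,-0.02,-0.1],0],[[0.01,-0.02,-0.2],0],[[0.01,-0.02,-0.3],0],[[0.01,-0.02,-0.4],0],[[0.01,-0.02,-0.45],0]]'

```text
time: 10.4
position: [0.5114, 0.0579, 0.0015]
tool_rot: [0.088, 0.702, -0.702, -0.088]
ft_force: [-0.1, 1.0, -3.8]
grip_width: 0.0398
```

```bash
python3 f3.py pics/ov7.png
```

```text
t 10.4 pos [0.5114 0.0579 0.0015] jaw dir 75.7 appr [-0.  0. -1.] F [-0.14  1.05 -3.82] M [ 0.05  -0.025 -0.033] w 0.0398 q [-0.105  0.683  1.847  0.     0.612  1.716]
0.0124 [0.5084 0.0596] 33.695771742643615
0.0134 [0.5079 0.0599] 33.64425620269328
0.0144 [0.5078 0.0604] 33.71928052133929
```

View pics/ov7.png

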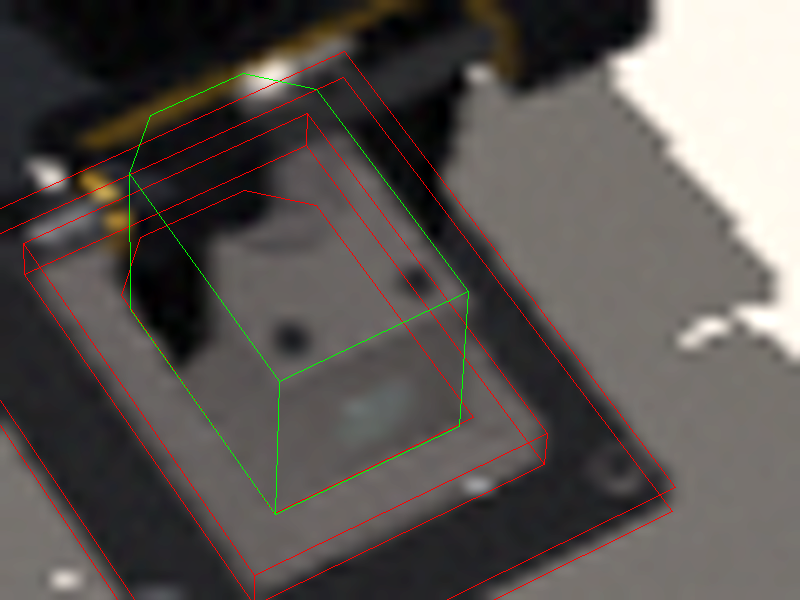

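Call:
arm_command --plan '[[[0,0,-0.06],0],[[0,0,-0.12],0],[[0,0,-0.18],0],[[0,0,-0.22],0],[[0,0,-0.22],0]]'

```text
time: 10.95
position: [0.5115, 0.0578, -0.0038]
tool_rot: [-0.088, -0.702, 0.702, 0.088]
ft_force: [-0.8, -0.3, -4.2]
grip_width: 0.0397
```

```bash
python3 st.py
```

```text
t 10.95 pos [ 0.5115  0.0578 -0.0038] jaw dir 75.7 appr [-0. -0. -1.] F [-0.81 -0.35 -4.24] M [0.041 0.005 0.011] w 0.0397 q [-0.105  0.693  1.848 -0.     0.6    1.716]
```

Weight is still on the gripper, so I go a little further until the floor takes it.

Call:
arm_command --plan '[[[0,0,-0.04],0],[[0,0,-0.07],0],[[0,0,-0.07],0]]'

```text
time: 11.25
position: [0.5116, 0.0578, -0.0039]
tool_rot: [-0.088, -0.702, 0.702, 0.088]
ft_force: [-2.6, 0.1, 8.8]
grip_width: 0.0401
```

```bash
python3 st.py
```

```text
t 11.25 pos [ 0.5116  0.0578 -0.0039] jaw dir 75.71 appr [ 0.001 -0.    -1.   ] F [-2.63  0.1   8.77] M [ 0.076  0.438 -0.017] w 0.0401 q [-0.105  0.693  1.849 -0.     0.598  1.716]
```

Call:
arm_command --plan '[[[0,0,0.03],0],[[0,0,0.03],0],[[0,0,0.03],0],[[0,0,0.03],0],[[0,0,0.03],0]]' --fingers 1

```text
time: 11.75
position: [0.5116, 0.0578, -0.0048]
tool_rot: [0.088, 0.702, -0.702, -0.088]
ft_force: [-0.4, 0.1, 0.1]
grip_width: 0.0716
```

Call:
arm_command --plan '[[[0,0,0.3],0],[[0,0,1.2],0],[[0,0,2.6],0],[[0,0,4.2],0],[[0,0,5.5],0]]'

```text
time: 12.25
position: [0.5117, 0.0579, 0.1351]
tool_rot: [0.088, 0.702, -0.702, -0.088]
ft_force: [0.5, -0.5, 0.4]
grip_width: 0.0868
```

```bash
python3 - <<'E'
from st import *
st()
for n in("scene","top"):
    c=camera(n); cv2.imwrite(f"pics/{n}8.png",np.clip(cv2.cvtColor(c["pixels"],cv2.COLOR_RGB2BGR)*1.4,0,255).astype(np.uint8))
E
```

```text
t 12.25 pos [0.5117 0.0579 0.1351] jaw dir 75.7 appr [ 0.001 -0.    -1.   ] F [ 0.49 -0.55  0.36] M [ 0.066 -0.001 -0.039] w 0.0868 q [-0.105  0.452  1.76   0.     0.929  1.716]
```

View pics/scene8.png

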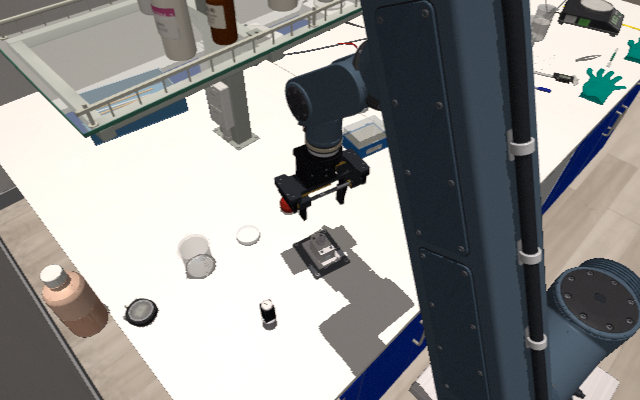

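```bash
python3 - <<'E'
from fit import *
c=camera("scene"); fp=[.5076,.0602,np.radians(-14.3)]
def model(p,z0): return fixture(fp,c)+[(i+4 if i!=4 else 8,P) for i,P in block(p,c,z0)]
box=(303,226,42,38)
for z0 in(.007,.008,.009,.012):
    def cost(x): return resid(c,model([x[0],x[1],x[2]/10],z0),box,9,8)
    x0=np.array([.5076,.0602,-2.5])
    for s in(.004,.002,.001):
        r=minimize(cost,x0,method="Nelder-Mead",options=dict(initial_simplex=x0+np.array([[0,0,0],[s,0,0],[0,s,0],[0,0,s*100]]),xatol=2e-5,fatol=1e-3)); x0=r.x
    print(z0,x0[:2].round(4),np.degrees(x0[2]/10).round(2),r.fun)
cv2.imwrite("pics/s9.png",np.clip(cv2.resize(cv2.cvtColor(c["pixels"],cv2.COLOR_RGB2BGR)[218:278,282:362],(800,600),interpolation=cv2.INTER_CUBIC)*1.5,0,255).astype(np.uint8))
E
```

```text
0.007 [0.5077 0.0608] -13.85 1076.2285449420258
0.008 [0.5072 0.062 ] -13.2 1078.128392755383
0.009 [0.5449 0.0595] -23.99 680.196685345792
0.012 [0.5664 0.0476] -29.95 655.0562915148154
```

View pics/s9.png

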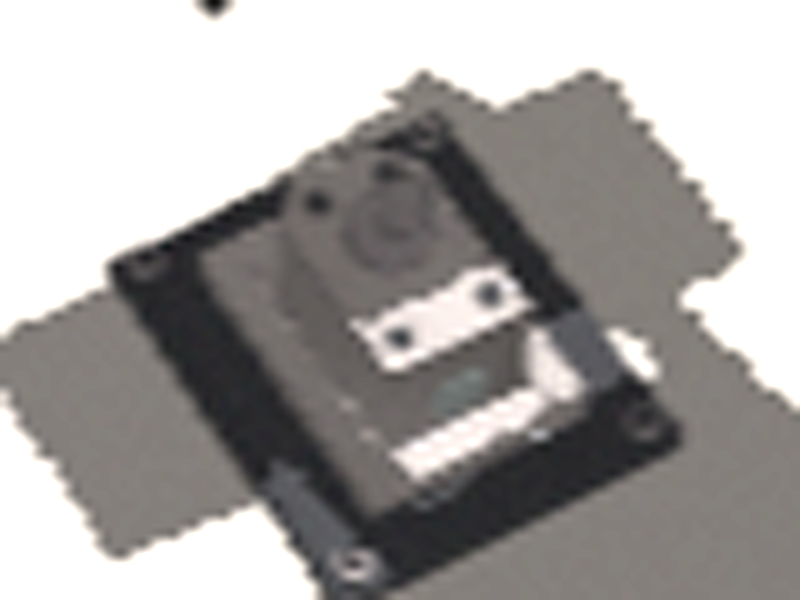

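Call:
arm_command --plan '[[[-0.46,1.75,0],-0.84],[[-0.93,3.5,0],-0.84],[[-1.4,5.25,0],-0.84],[[-1.86,7,0],-0.84],[[-2.2,8.3,0],-0.84]]'

```text
time: 12.9
position: [0.4541, 0.2671, 0.1313]
tool_rot: [-0.112, -0.698, 0.698, 0.114]
ft_force: [0.6, 0.2, -0.4]
grip_width: 0.0869
```

Call:
arm_command --plan '[[[-0.12,0.45,0],0],[[-0.12,0.45,0],0],[[-0.12,0.45,0],0]]'

```text
time: 13.2
position: [0.4532, 0.2756, 0.132]
tool_rot: [-0.113, -0.697, 0.698, 0.114]
ft_force: [0.0, 0.3, -0.2]
grip_width: 0.0872
```

```bash
python3 - <<'E'
from st import *
st()
ims=[]
for n,u,v in(("scene",268,290),("top",228,225)):
    c=camera(n); im=cv2.cvtColor(c["pixels"],cv2.COLOR_RGB2BGR)[v-55:v+35,u-45:u+45]; ims.append(np.clip(cv2.resize(im,(400,400),interpolation=cv2.INTER_CUBIC)*1.5,0,255).astype(np.uint8))
cv2.imwrite("pics/c1.png",cv2.hconcat(ims))
E
```

```text
t 13.2 pos [0.4532 0.2756 0.132 ] jaw dir 71.5 appr [-0.002 -0.001 -1.   ] F [ 0.01  0.3  -0.19] M [ 0.01   0.02  -0.005] w 0.0872 q [ 3.360e-01  4.760e-01  1.723e+00 -1.000e-03  9.450e-01  2.230e+00]
```

View pics/c1.png

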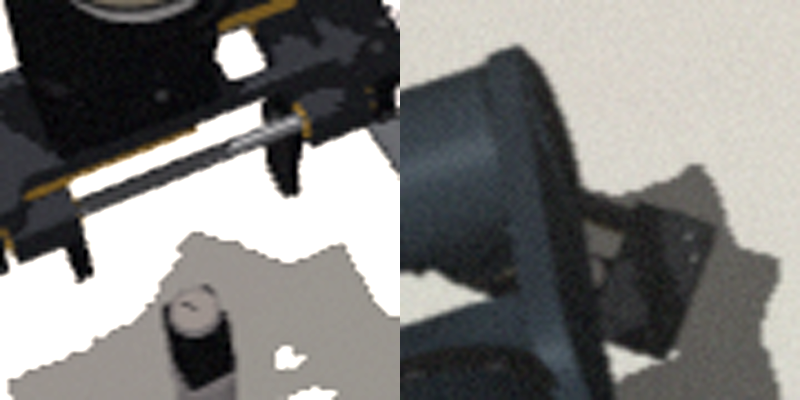

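```bash
python3 - <<'E'
from fit import *
from scipy.optimize import fsolve
c=camera("scene")
a=np.radians(71.5); j=np.array([np.cos(a),np.sin(a),0]); p=np.array([j[1],-j[0],0]);T=np.array([.4532,.2756,0])
for pt in((241.5,298),(288.3,277.75)):
  for w in(-.0095,-.005,0):
    s=fsolve(lambda x:(proj(c,T+w*p+x[0]*j+[0,0,x[1]])-pt).ravel(),[.05,.15]); print(pt,w,s, s[1]-.132)
E
```

```text
(241.5, 298) -0.0095 [0.04979865 0.16264997] 0.030649965560582637
(241.5, 298) -0.005 [0.04916103 0.15508188] 0.02308187587466351
(241.5, 298) 0 [0.04845256 0.14667289] 0.01467288733475372
(288.3, 277.75) -0.0095 [-0.04837376  0.16731598] 0.03531598343384609
(288.3, 277.75) -0.005 [-0.05001701  0.15979569] 0.02779569051924191
(288.3, 277.75) 0 [-0.05184285  0.15143981] 0.0194398095030153
```

Call:
arm_command --plan '[[[0,0.02,-1],0],[[0,0.02,-2.2],0],[[0,0.02,-3.4],0],[[0,0.02,-4],0],[[0,0.02,-4],0]]'

```text
time: 13.85
position: [0.4523, 0.2753, 0.0307]
tool_rot: [-0.113, -0.697, 0.699, 0.116]
ft_force: [0.1, -0.2, -0.5]
grip_width: 0.087
```

```bash
python3 - <<'E'
from st import *
st()
ims=[]
for n,u,v in(("scene",268,300),):
    c=camera(n); im=cv2.cvtColor(c["pixels"],cv2.COLOR_RGB2BGR)[v-40:v+35,u-50:u+50]; ims.append(np.clip(cv2.resize(im,(800,600),interpolation=cv2.INTER_CUBIC)*1.7,0,255).astype(np.uint8))
cv2.imwrite("pics/c2.png",cv2.hconcat(ims))
E
```

```text
t 13.85 pos [0.4523 0.2753 0.0307] jaw dir 71.38 appr [-0.005 -0.002 -1.   ] F [ 0.12 -0.25 -0.51] M [ 0.016  0.044 -0.029] w 0.087 q [ 0.336  0.642  1.793 -0.     0.712  2.232]
```

View pics/c2.png

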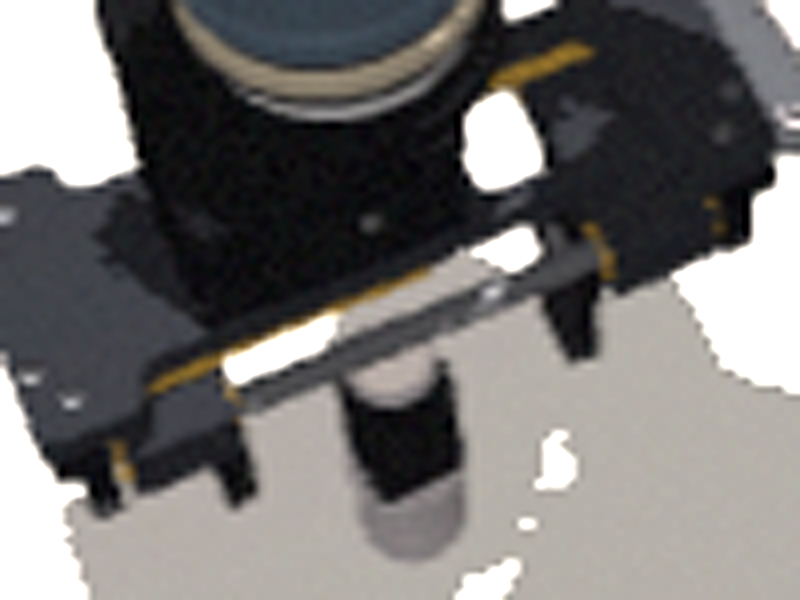

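```bash
python3 - <<'E'
from fit import *
c=camera("scene")
a=np.radians(71.5); j=np.array([np.cos(a),np.sin(a),0]); p=np.array([j[1],-j[0],0]);T=np.array([.4523,.2753,0])
for w in(-.0095,0,.0095):
  for z in(.03,.045,.06,.075): print(w,z,proj(c,T+w*p+[0,0,z]).round(1))
E
```

```text
-0.0095 0.03 [[270.8 320.2]]
-0.0095 0.045 [[270.3 317. ]]
-0.0095 0.06 [[269.8 313.6]]
-0.0095 0.075 [[269.3 310.2]]
0 0.03 [[269.2 316.6]]
0 0.045 [[268.7 313.4]]
0 0.06 [[268.2 310. ]]
0 0.075 [[267.6 306.5]]
0.0095 0.03 [[267.6 313.1]]
0.0095 0.045 [[267.1 309.8]]
0.0095 0.06 [[266.5 306.4]]
0.0095 0.075 [[266.  302.9]]
```

Call:
arm_command --plan '[[[0.04,0.03,-0.3],0],[[0.04,0.03,-0.6],0],[[0.04,0.03,-0.66],0],[[0.04,0.03,-0.66],0]]'

```text
time: 14.35
position: [0.4543, 0.2778, 0.0162]
tool_rot: [-0.114, -0.698, 0.698, 0.114]
ft_force: [-0.2, 0.3, -0.1]
grip_width: 0.087
```

Call:
arm_command --plan '[[[0,0,0],0],[[0,0,0],0],[[0,0,0],0],[[0,0,0],0],[[0,0,0],0]]' --fingers -1 --force 4

```text
time: 14.85
position: [0.4546, 0.2779, 0.0164]
tool_rot: [0.114, 0.698, -0.698, -0.114]
ft_force: [-0.5, -0.7, 0.1]
grip_width: 0.0552
```

Call:
arm_command --plan '[[[0,0,0],0],[[0,0,0],0],[[0,0,0],0],[[0,0,0],0],[[0,0,0],0]]'

```text
time: 15.35
position: [0.4542, 0.2776, 0.0162]
tool_rot: [-0.113, -0.698, 0.698, 0.114]
ft_force: [-0.4, -0.8, -0.1]
grip_width: 0.0258
```

```bash
python3 - <<'E'
from st import *
st()
ims=[]
for n,u,v in(("scene",268,300),):
    c=camera(n); im=cv2.cvtColor(c["pixels"],cv2.COLOR_RGB2BGR)[v-40:v+35,u-50:u+50]; ims.append(np.clip(cv2.resize(im,(800,600),interpolation=cv2.INTER_CUBIC)*1.7,0,255).astype(np.uint8))
cv2.imwrite("pics/c3.png",cv2.hconcat(ims))
E
```

```text
t 15.35 pos [0.4542 0.2776 0.0162] jaw dir 71.51 appr [-0.001 -0.    -1.   ] F [-0.41 -0.81 -0.1 ] M [-0.077  0.128  0.077] w 0.0258 q [ 0.339  0.669  1.796 -0.     0.677  2.232]
```

View pics/c3.png

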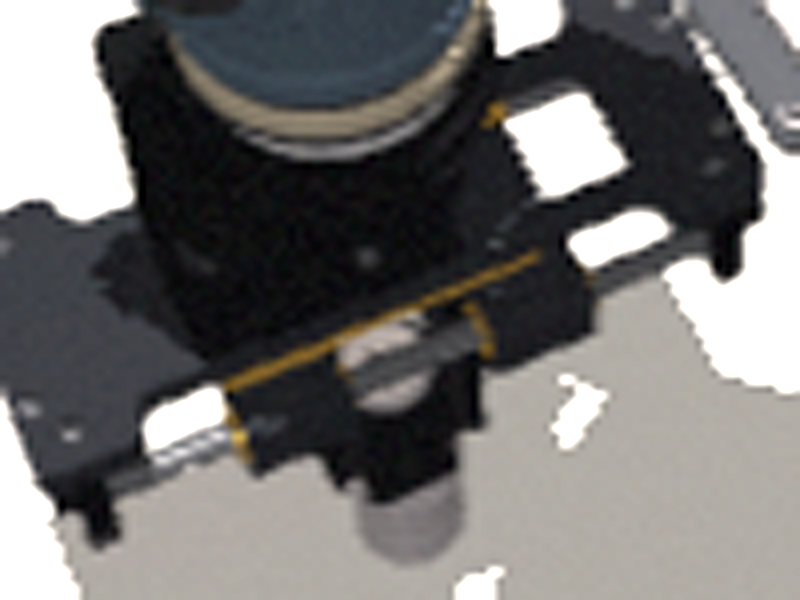

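Call:
arm_command --plan '[[[-0.1,0.033,0.015],0],[[-0.2,0.067,0.025],0],[[-0.3,0.1,0.03],0],[[-0.4,0.133,0.035],0],[[-0.4,0.133,0.035],0]]' --force 3

```text
time: 15.9
position: [0.4437, 0.2813, 0.0171]
tool_rot: [-0.113, -0.698, 0.698, 0.114]
ft_force: [0.5, -0.0, -2.1]
grip_width: 0.0258
```

```bash
python3 - <<'E'
from st import *
st()
ims=[]
for n,u,v in(("scene",268,300),):
    c=camera(n); im=cv2.cvtColor(c["pixels"],cv2.COLOR_RGB2BGR)[v-40:v+35,u-50:u+50]; ims.append(np.clip(cv2.resize(im,(800,600),interpolation=cv2.INTER_CUBIC)*1.7,0,255).astype(np.uint8))
cv2.imwrite("pics/c4.png",cv2.hconcat(ims))
E
```

```text
t 15.9 pos [0.4437 0.2813 0.0171] jaw dir 71.53 appr [-0.001 -0.    -1.   ] F [ 0.47 -0.03 -2.07] M [ 0.011  0.022 -0.026] w 0.0258 q [0.352 0.662 1.813 0.    0.667 2.245]
```

View pics/c4.png

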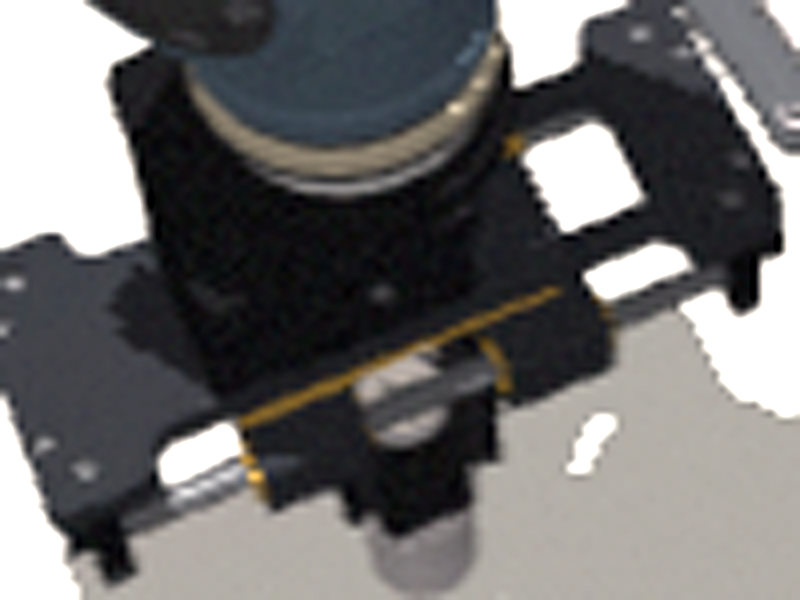

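Call:
arm_command --plan '[[[0,0,-0.07],0],[[-0.1,0.033,-0.07],0],[[-0.2,0.067,-0.07],0],[[-0.3,0.1,-0.06],0],[[-0.4,0.133,-0.06],0]]'

```text
time: 16.45
position: [0.4346, 0.2847, 0.0159]
tool_rot: [0.114, 0.698, -0.698, -0.113]
ft_force: [0.4, -0.5, 2.1]
grip_width: 0.0262
```

```bash
cat > look.py <<'E'
from st import *
import sys
st()
fn,u,v=sys.argv[1],int(sys.argv[2]),int(sys.argv[3])
c=camera("scene"); im=cv2.cvtColor(c["pixels"],cv2.COLOR_RGB2BGR)[v-40:v+35,u-50:u+50]; cv2.imwrite(fn,np.clip(cv2.resize(im,(800,600),interpolation=cv2.INTER_CUBIC)*1.7,0,255).astype(np.uint8))
E
python3 look.py pics/c5.png 268 300
```

```text
t 16.45 pos [0.4346 0.2847 0.0159] jaw dir 71.49 appr [ 0.001  0.    -1.   ] F [ 0.37 -0.46  2.11] M [-0.101 -0.074 -0.003] w 0.0262 q [0.365 0.659 1.83  0.    0.651 2.258]
```

View pics/c5.png

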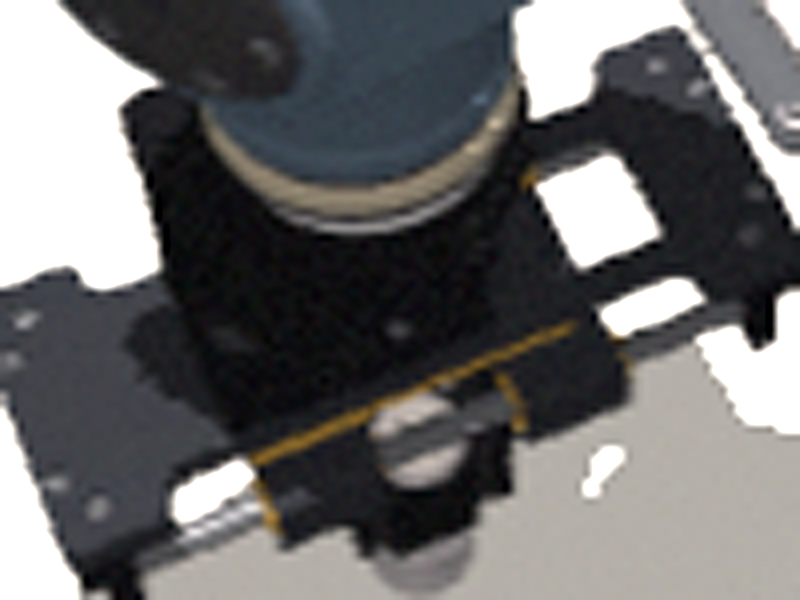

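Call:
arm_command --plan '[[[-0.1,0.033,0],0],[[-0.2,0.067,0],0],[[-0.3,0.1,0],0],[[-0.4,0.133,-0.02],0],[[-0.42,0.14,-0.02],0]]'

```text
time: 17.0
position: [0.4235, 0.2882, 0.015]
tool_rot: [0.113, 0.698, -0.698, -0.114]
ft_force: [0.3, 1.2, 0.8]
grip_width: 0.0266
```

```bash
python3 look.py pics/c6.png 268 310
```

```text
t 17.0 pos [0.4235 0.2882 0.015 ] jaw dir 71.51 appr [-0.  0. -1.] F [0.29 1.24 0.77] M [ 0.196 -0.076 -0.059] w 0.0266 q [0.379 0.656 1.848 0.    0.638 2.272]
```

View pics/c6.png

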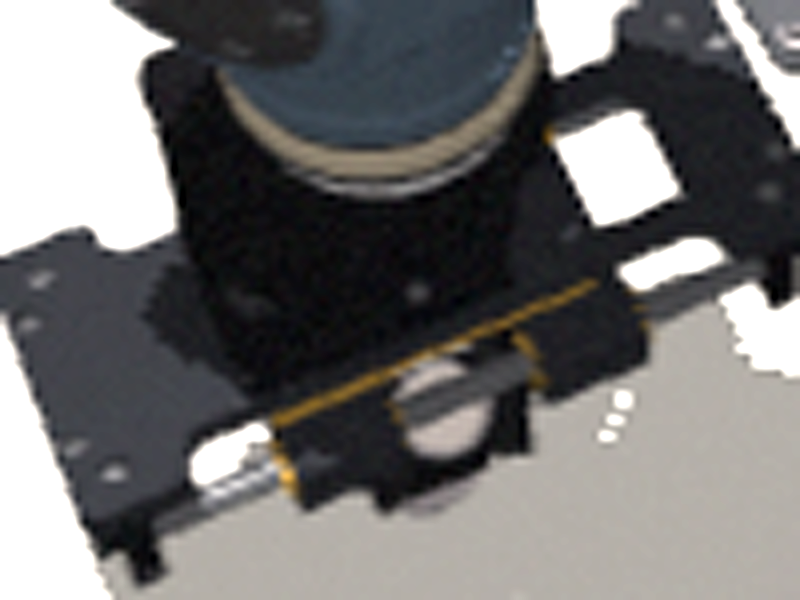

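Call:
arm_command --plan '[[[0,0,0],0],[[0,0,0],0],[[0,0,0],0],[[0,0,0.5],0],[[0,0,1.5],0]]' --force 55

```text
time: 17.55
position: [0.4219, 0.2869, 0.0518]
tool_rot: [-0.112, -0.697, 0.699, 0.115]
ft_force: [-0.5, 0.1, -2.0]
grip_width: 0.0258
```

Call:
arm_command --plan '[[[0,0,1.5],0],[[0,-0.3,3],0],[[0,-1,4],0],[[0,-1,4],0],[[0,-1,4],0]]'

```text
time: 18.05
position: [0.4236, 0.2627, 0.153]
tool_rot: [0.114, 0.698, -0.698, -0.114]
ft_force: [-0.1, -0.3, -3.4]
grip_width: 0.0253
```

```bash
python3 - <<'E'
from st import *
o=st()
c=camera("scene"); print(proj(c,o["position"]+[0,0,.04]))
t=camera("top"); print(proj(t,o["position"]+[0,0,.04]))
u,v=np.round(proj(c,o["position"]+[0,0,.04])[0]).astype(int)
im=cv2.cvtColor(c["pixels"],cv2.COLOR_RGB2BGR)[v-40:v+35,u-50:u+50]; cv2.imwrite("pics/c7.png",np.clip(cv2.resize(im,(800,600),interpolation=cv2.INTER_CUBIC)*1.7,0,255).astype(np.uint8))
E
```

```text
t 18.05 pos [0.4236 0.2627 0.153 ] jaw dir 71.44 appr [ 0.  0. -1.] F [-0.14 -0.31 -3.39] M [ 0.077  0.041 -0.029] w 0.0253 q [0.33  0.405 1.781 0.    0.956 2.225]
[[277.87708021 281.51978738]]
[[221.47401054 238.70358492]]
```

View pics/c7.png

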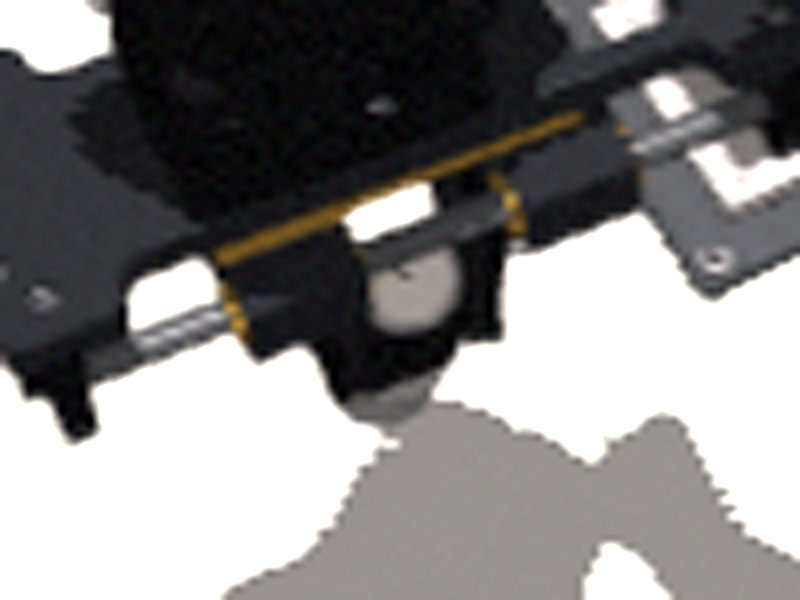

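Call:
arm_command --plan '[[[0,0,0],1.7],[[0,0,0],3.4],[[0,0,0],5.1],[[0,0,0],6.8],[[0,0,0],8.5]]'

```text
time: 18.65
position: [0.4226, 0.263, 0.1508]
tool_rot: [0.151, -0.691, 0.691, -0.148]
ft_force: [-0.6, 0.6, -1.6]
grip_width: 0.0258
```

Call:
arm_command --plan '[[[0,0,0],1.7],[[0,0,0],3.4],[[0,0,0],5],[[0,0,0],5],[[0,0,0],5]]'

```text
time: 19.15
position: [0.4232, 0.263, 0.1514]
tool_rot: [-0.293, 0.644, -0.644, 0.291]
ft_force: [-0.2, 0.2, -2.4]
grip_width: 0.0256
```

```bash
cat > lk2.py <<'E'
from st import *
import pickle,sys
o=st()
d={n:camera(n) for n in("scene","top")}; d["obs"]=o; pickle.dump(d,open(sys.argv[1]+".pkl","wb"))
for n in("scene","top"):
    c=d[n]; u,v=np.round(proj(c,o["position"]+[0,0,.04])[0]).astype(int); print(n,u,v)
    im=cv2.cvtColor(c["pixels"],cv2.COLOR_RGB2BGR)[v-40:v+35,u-50:u+50]; cv2.imwrite(f"pics/{sys.argv[1]}_{n}.png",np.clip(cv2.resize(im,(800,600),interpolation=cv2.INTER_CUBIC)*1.7,0,255).astype(np.uint8))
E
python3 lk2.py d1
```

```text
t 19.15 pos [0.4232 0.263  0.1514] jaw dir -41.15 appr [-0.003 -0.001 -1.   ] F [-0.17  0.17 -2.36] M [-0.029 -0.065 -0.005] w 0.0256 q [0.331 0.408 1.78  0.    0.956 1.05 ]
scene 278 282
top 221 239
```

View pics/d1_scene.png

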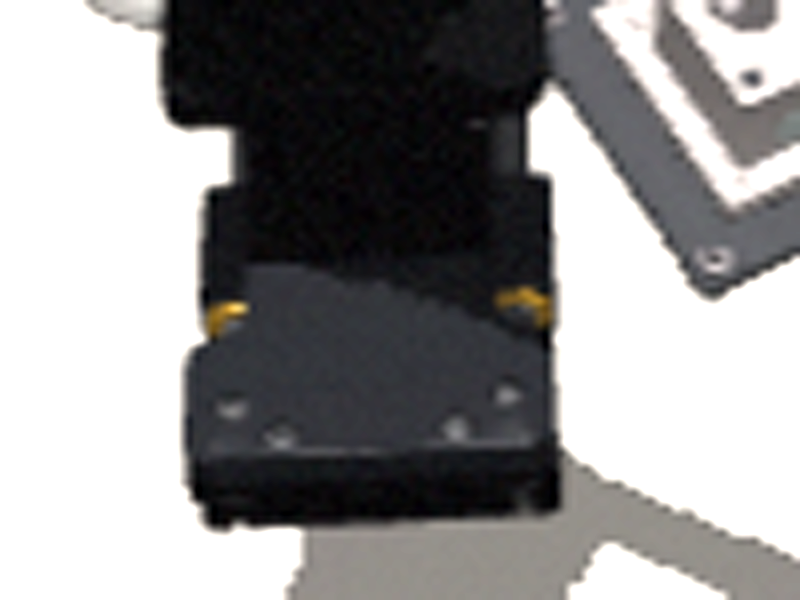

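View pics/d1_top.png

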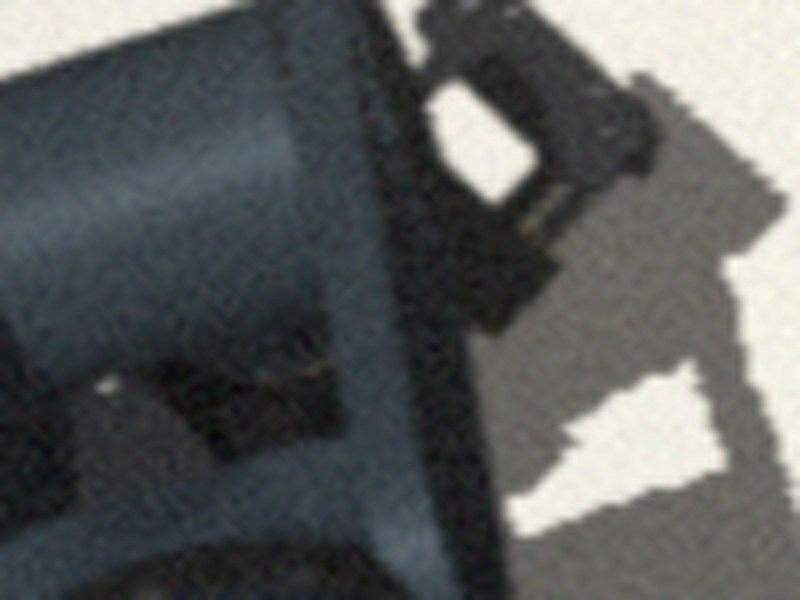

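Call:
arm_command --plan '[[[0,0,0],-1.7],[[0,0,0],-3.4],[[0,0,0],-5.1],[[0,0,0],-6.8],[[0,0,0],-7.4]]'

```text
time: 19.75
position: [0.4239, 0.263, 0.1525]
tool_rot: [0.072, -0.703, 0.703, -0.072]
ft_force: [-0.0, 0.3, -2.7]
grip_width: 0.0254
```

Call:
arm_command --plan '[[[0,0,0],0],[[0,0,0],0]]'

```text
time: 19.95
position: [0.424, 0.263, 0.1526]
tool_rot: [-0.074, 0.703, -0.703, 0.074]
ft_force: [0.3, 0.4, -1.4]
grip_width: 0.0256
```

```bash
python3 lk2.py d2
```

```text
t 19.95 pos [0.424  0.263  0.1526] jaw dir -77.97 appr [-0. -0. -1.] F [ 0.3   0.42 -1.43] M [ 0.037  0.011 -0.042] w 0.0256 q [0.331 0.406 1.78  0.    0.956 1.692]
scene 278 282
top 221 239
```

View pics/d2_scene.png

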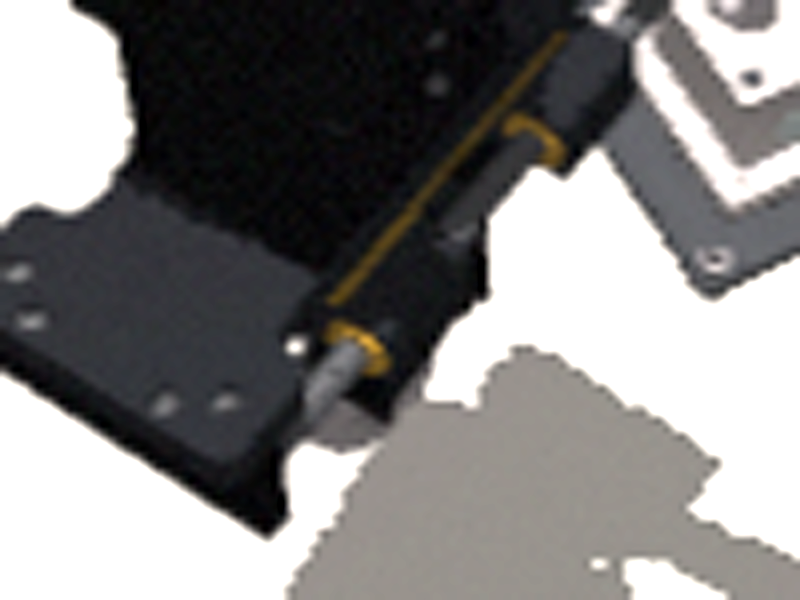

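```bash
cat > tilt.py <<'E'
from fit import *
from scipy.optimize import fsolve
def circ(r,z,n=40):
    a=np.linspace(0,2*np.pi,n,endpoint=False); return np.c_[r*np.cos(a),r*np.sin(a),0*a+z]
def pose(M,jaw,th):
    a=np.radians(jaw); j=np.array([np.cos(a),np.sin(a),0]); p=np.array([j[1],-j[0],0]); z=np.array([0,0,1.])
    ax=np.cos(th)*z-np.sin(th)*p; px=np.cos(th)*p+np.sin(th)*z
    R=np.c_[px,j,ax]; return R,M
def draw(im,c,R,M,u0,v0,s,col):
    for P in (circ(.015,0),circ(.017,.032),circ(.017,.036),np.array(rect(.013,.013,.036)),np.array(rect(.013,.013,.084)),circ(.0115,.088)):
        q=((proj(c,P@R.T+M)-[u0,v0]+.5)*s).astype(np.int32); cv2.polylines(im,[q],True,col,1)
E
python3 - <<'E'
from tilt import *
import pickle
c=pickle.load(open("d1.pkl","rb"))["scene"]
T=np.array([.4236,.2627,.153]); jaw=71.44
im=cv2.imread("pics/c7.png"); u0,v0=228,242
cap=np.array([413/8+u0-.5,287/8+v0-.5])
for th,col in((12,(255,0,0)),(18,(0,255,0)),(24,(0,0,255))):
    a=np.radians(jaw);j=np.array([np.cos(a),np.sin(a),0]);p=np.array([j[1],-j[0],0])
    def f(x):
        R,M=pose(T+x[0]*p+[0,0,x[1]],jaw,np.radians(th)); return (proj(c,M+R[:,2]*.088)-cap).ravel()
    x=fsolve(f,[0,-.03]); R,M=pose(T+x[0]*p+[0,0,x[1]],jaw,np.radians(th)); draw(im,c,R,M,u0,v0,8,col)
    q=(proj(c,circ(.015,0)@R.T+M)-[u0,v0]+.5)*8; print(th,x.round(4),"low",q[:,1].max(), "lr",q[:,0].min(),q[:,0].max())
cv2.imwrite("pics/ov8.png",im)
E
```

```text
12 [ 0.0081 -0.0172] low 474.8499267283855 lr 343.7105401382564 463.3780440620535
18 [ 0.017  -0.0148] low 443.05349510249334 lr 329.8213005093585 448.85553321308817
24 [ 0.0256 -0.0115] low 410.1828281799335 lr 316.2668703569593 434.67404166086953
```

View pics/ov8.png

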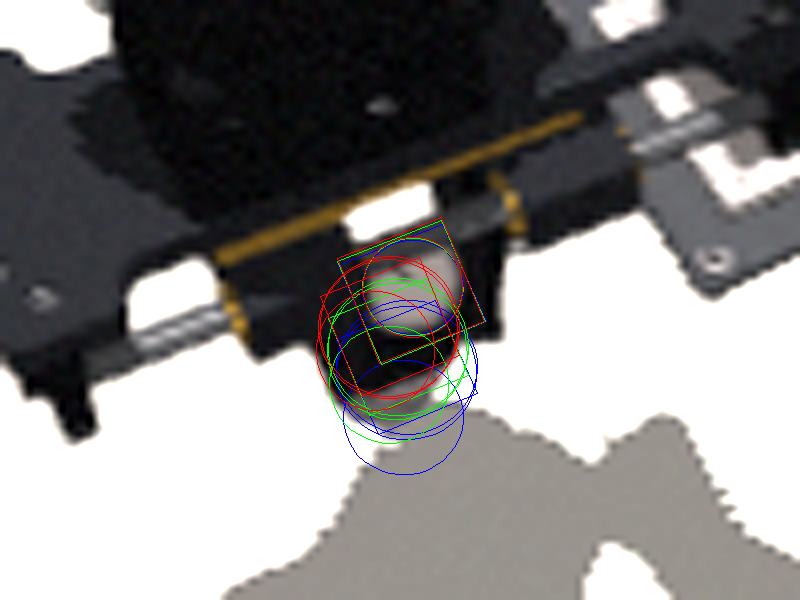

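Call:
arm_command --plan '[[[0.4,-1.5,0],-1.2],[[0.8,-3,0],-2.4],[[1.2,-4.5,0],-3.6],[[1.6,-6,0],-4.8],[[2,-7.4,0],-5.27]]'

```text
time: 20.55
position: [0.4744, 0.0764, 0.1528]
tool_rot: [-0.089, -0.701, 0.701, 0.089]
ft_force: [0.3, -0.1, -1.9]
grip_width: 0.0256
```

Call:
arm_command --plan '[[[0.1,-0.44,-0.5],0],[[0.1,-0.44,-1.08],0],[[0.1,-0.44,-1.08],0],[[0.1,-0.44,-1.08],0]]'

```text
time: 20.95
position: [0.4763, 0.0671, 0.1257]
tool_rot: [0.088, 0.702, -0.702, -0.089]
ft_force: [0.0, 0.5, -2.0]
grip_width: 0.0255
```

```bash
python3 lk2.py d3
```

```text
t 20.95 pos [0.4763 0.0671 0.1257] jaw dir 75.66 appr [-0.001  0.    -1.   ] F [ 0.01  0.54 -1.98] M [ 0.077  0.001 -0.007] w 0.0255 q [-0.093  0.428  1.848  0.     0.866  1.728]
scene 330 220
top 302 220
```

View pics/d3_scene.png

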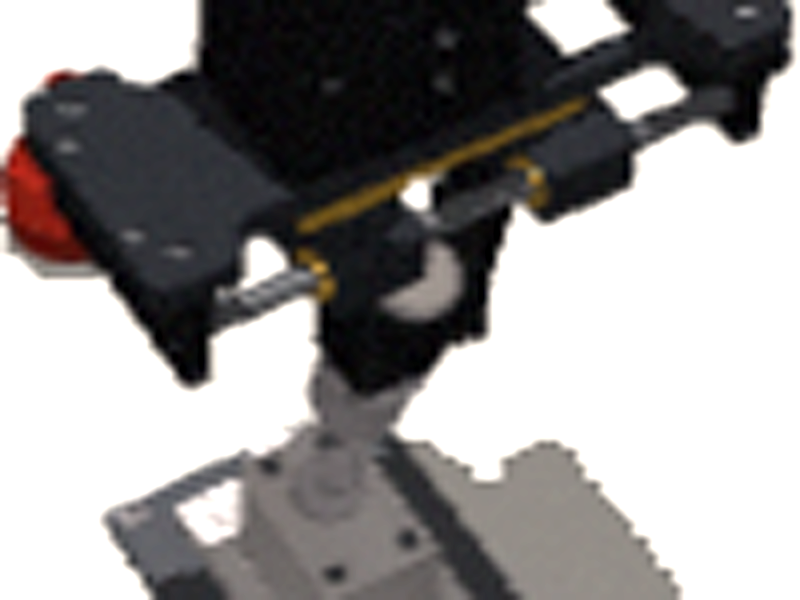

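```bash
cat > ov.py <<'E'
from tilt import *
import pickle,sys
d=pickle.load(open(sys.argv[1]+".pkl","rb"));c=d["scene"];T=np.array(d["obs"]["position"])
s,dz,th,bx_,by_=[float(x) for x in sys.argv[2:7]]
jaw=75.7
u,v=np.round(proj(c,T+[0,0,.04])[0]).astype(int); u0,v0=u-50+int(sys.argv[8]),v-40+int(sys.argv[9]); S=10
im=cv2.resize(cv2.cvtColor(c["pixels"],cv2.COLOR_RGB2BGR)[v0:v0+60,u0:u0+80],(800,600),interpolation=cv2.INTER_CUBIC); im=np.clip(im*1.7,0,255).astype(np.uint8)
a=np.radians(jaw);j=np.array([np.cos(a),np.sin(a),0]);p=np.array([j[1],-j[0],0])
R,M=pose(T+s*p+[0,0,dz],jaw,np.radians(th)); draw(im,c,R,M,u0,v0,S,(0,255,0))
bp=[bx_,by_,np.radians(-14.3)]
def dl(P,col): cv2.polylines(im,[((proj(c,P)-[u0,v0]+.5)*S).astype(np.int32)],True,col,1)
dl(place(cham(.032,.02,.01,.042),bp,.008),(0,0,255)); dl(place(cham(.032,.02,.01,.0),bp,.018),(0,0,255))
k,q=np.cos(np.radians(20)),np.sin(np.radians(20)); Rn=np.array([[k,0,-q],[0,1,0],[q,0,k]])
for r,z in((.011,.009),(.0045,.022),(.0075,.0245),(.0075,.026),(.0035,.031)): dl(place(circ(r,z)@Rn.T+[.004,0,.042],bp,.008),(255,0,255))
L=place(np.array([[0,0,0],[0,0,.05]])@Rn.T+[.004,0,.042],bp,.008); dl(L,(255,255,0)); dl(np.array([M,M+.088*R[:,2]]),(0,255,255))
n=(L[1]-L[0])/.05; rel=M-L[0]; print("coupler in nipple: z",rel@n,"x",rel@(rz(bp[2])@Rn[:,0]),"y",rel@(rz(bp[2])[:,1]))
cv2.imwrite(sys.argv[7],im)
E
python3 ov.py d3 .021 -.0132 21 .5078 .0600 pics/ov9.png 0 20
```

```text
coupler in nipple: z 0.06391450572029782 x 0.007024373772223883 y -0.0008856333230263273
```

View pics/ov9.png

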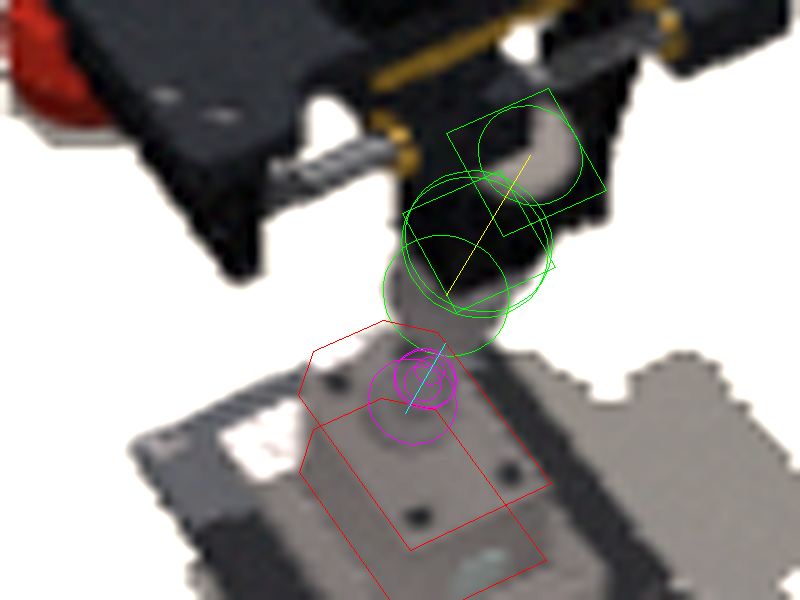

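```bash
python3 - <<'E'
from tilt import *
import pickle
c=pickle.load(open("d3.pkl","rb"))["scene"]
im=cv2.imread("pics/s9.png"); u0,v0,S=282,218,10
bp=[.5078,.0600,np.radians(-14.3)]
def dl(P,col): cv2.polylines(im,[((proj(c,P)-[u0,v0]+.5)*S).astype(np.int32)],True,col,1)
dl(place(cham(.032,.02,.01,.042),bp,.008),(0,0,255)); dl(place(rect(.06,.05,.008),[.5076,.0602,np.radians(-14.3)]),(0,255,0)); dl(place(rect(.0435,.0315,.018),[.5076,.0602,np.radians(-14.3)]),(0,255,0))
k,q=np.cos(np.radians(20)),np.sin(np.radians(20)); Rn=np.array([[k,0,-q],[0,1,0],[q,0,k]])
for r,z in((.011,.009),(.0075,.0245),(.0035,.031)): dl(place(circ(r,z)@Rn.T+[.004,0,.042],bp,.008),(255,0,255))
cv2.imwrite("pics/ov10.png",im[100:450,150:650])
im=im[100:450,150:650]; cv2.imwrite("pics/ov10.png",cv2.resize(im,None,fx=1.6,fy=1.6))
E
```

```text
(no output)
```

View pics/ov10.png

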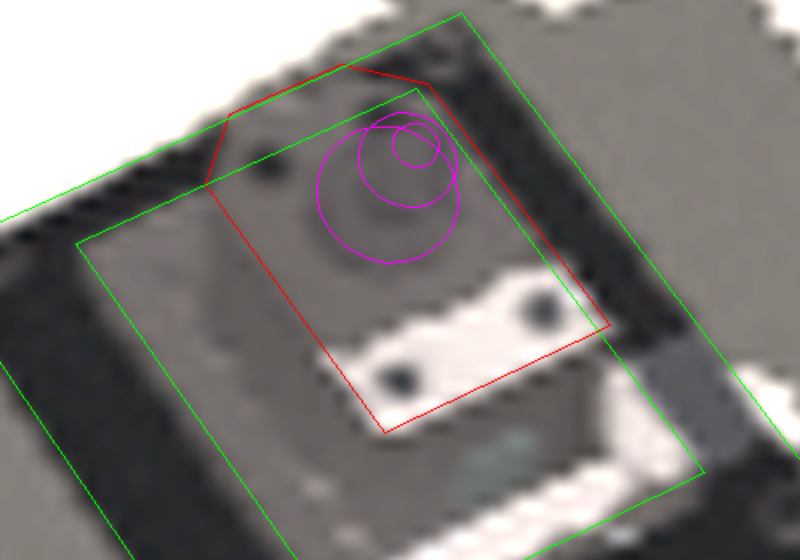

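```bash
python3 ov.py d3 .0242 -.0121 23 .5078 .0600 pics/ov11.png 0 20
```

```text
coupler in nipple: z 0.06385370314452019 x 0.010407612316396999 y -0.0008856333230263411
```

View pics/ov11.png

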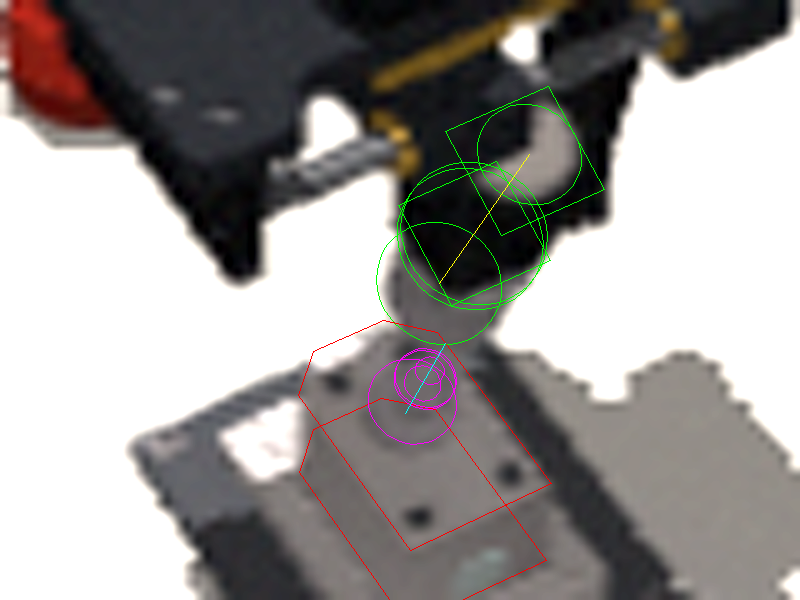

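```bash
python3 - <<'E'
from h import *
import pickle
c=pickle.load(open("d3.pkl","rb"))["scene"]
u0,v0=312,208
im=c["pixels"][v0:v0+34,u0:u0+34][:,:,::-1].astype(float)
im=np.clip((im/255)**.55*255,0,255).astype(np.uint8)
im=cv2.resize(im,None,fx=17,fy=17,interpolation=cv2.INTER_CUBIC)
for i in range(0,34,5):
    cv2.putText(im,str(u0+i),(i*17,10),0,.35,(0,0,255),1); cv2.putText(im,str(v0+i),(0,i*17+10),0,.35,(0,0,255),1)
cv2.imwrite("pics/z11.png",im)
E
```

```text
(no output)
```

View pics/z11.png

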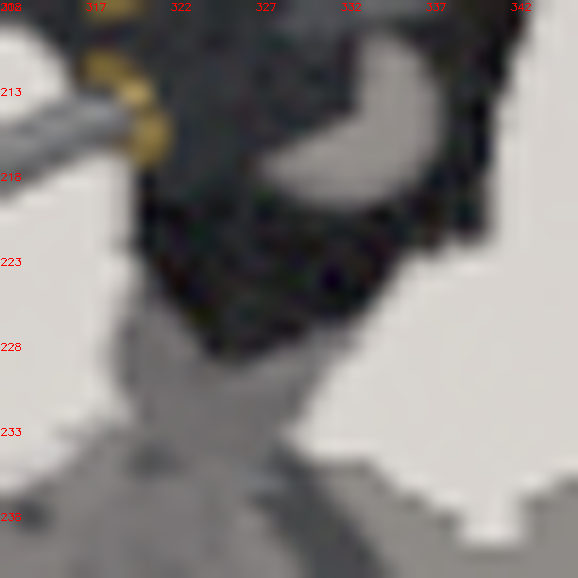

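```bash
cat > cf.py <<'E'
from tilt import *
import pickle
from scipy.optimize import least_squares
c=pickle.load(open("d3.pkl","rb"));T=np.array(c["obs"]["position"]);c=c["scene"]
jaw=75.7;a=np.radians(jaw);j=np.array([np.cos(a),np.sin(a),0]);p=np.array([j[1],-j[0],0])
def hd(P,pts):
    h=cv2.convexHull(proj(c,P).astype(np.float32)); return [cv2.pointPolygonTest(h,(float(x),float(y)),True) for x,y in pts]
def res(x,full=False):
    th,s,dz,e=x*[1,.01,.01,.01]
    R,M=pose(T+s*p+e*j+[0,0,dz],jaw,th); W=lambda P:P@R.T+M
    cap=proj(c,W(circ(.0115,.088,200))); g=proj(c,W(np.array(rect(.013,.013,.036)))); g=g[g[:,1].argmax()]
    sk=W(np.r_[circ(.015,0,100),circ(.015,.032,100)]); co=W(np.r_[circ(.017,.032,100),circ(.017,.036,100)])
    r=[cap[:,0].max()-337.6,cap[:,1].max()-219.7,g[0]-324.56,g[1]-228.68]+hd(sk,[(329.1,232.2),(330.6,230.2),(319.1,231.5)])+hd(co,[(332.1,227.8)])
    return np.array(r)
for the in(None,):
    r=least_squares(res,[.37,2.1,-1.3,0],diff_step=1e-3); x=r.x
    print("theta",np.degrees(x[0]),"s,dz,e mm",x[1:]*10,"res",r.fun.round(2))
for e in(-.1,0,.1):
    r=least_squares(lambda y:res(np.r_[y,e]),[.37,2.1,-1.3],diff_step=1e-3); x=r.x
    print("e",e*10,np.degrees(x[0]),x[1:]*10,r.fun.round(2))
E
python3 cf.py
```

```text
theta 21.527277756981924 s,dz,e mm [ 32.61410888 -25.40031571  -6.784018  ] res [-0.13 -0.49  0.48  0.94 -0.44 -0.52 -0.2   0.36]
e -1.0 21.720812319268454 [ 24.06092954 -12.42644709] [ 0.04 -0.58  0.4   0.96 -0.46 -0.53 -0.04  0.38]
e 0 21.754184895150676 [ 22.58130468 -10.18338771] [ 0.07 -0.59  0.38  0.97 -0.47 -0.54 -0.02  0.39]
e 1.0 21.789782487195602 [21.09670783 -7.92606429] [ 0.11 -0.61  0.37  0.97 -0.47 -0.54  0.01  0.39]
```

```bash
python3 ov.py d3 .0222 -.0097 21.7 .5078 .0600 pics/ov12.png 0 20; python3 - <<'E'
import numpy as np
a=np.radians(-14.3);bx=np.array([np.cos(a),np.sin(a),0]);by=np.array([-np.sin(a),np.cos(a),0])
k,q=np.cos(np.radians(20)),np.sin(np.radians(20))
n=k*np.array([0,0,1])-q*bx; nx=k*bx+q*np.array([0,0,1])
print("n",n/.025,"nx",nx/.025,"by",by/.025)
E
```

```text
coupler in nipple: z 0.0667930057210577 x 0.009349075418806786 y -0.0008856333230263382
n [-13.25691597   3.37914551  37.58770483] nx [36.42307729 -9.28412598 13.68080573] by [ 9.87996051 38.76062926  0.        ]
```

Call:
arm_command --plan '[[[-0.33,0.11,-0.13],0],[[-0.15,0.06,-0.65],0],[[0.05,0.012,-1.21],0],[[0.05,0.012,-1.21],0],[[0.05,0.012,-1.21],0]]'

```text
time: 21.55
position: [0.4773, 0.0675, 0.0949]
tool_rot: [-0.088, -0.702, 0.702, 0.089]
ft_force: [0.2, -0.1, -2.3]
grip_width: 0.0259
```

```bash
python3 lk2.py d4;  python3 ov.py d4 .0222 -.0097 21.7 .5078 .0600 pics/ov13.png 0 15
```

```text
t 21.55 pos [0.4773 0.0675 0.0949] jaw dir 75.66 appr [-0.001  0.    -1.   ] F [ 0.23 -0.11 -2.29] M [ 0.043  0.012 -0.019] w 0.0259 q [-0.092  0.483  1.873  0.     0.787  1.729]
scene 329 229
top 302 221
coupler in nipple: z 0.03757014993203294 x -0.0003473015076102885 y -0.0002855711949306158
```

View pics/d4_scene.png

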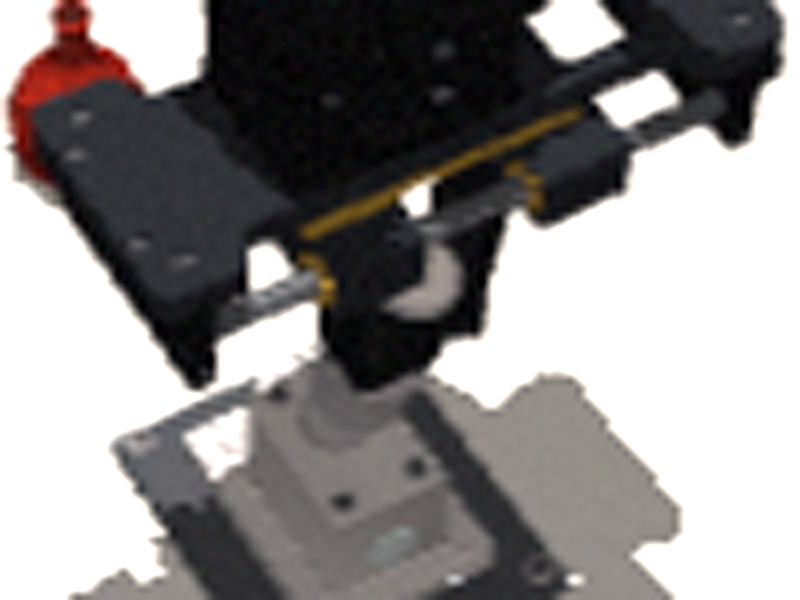

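View pics/ov13.png

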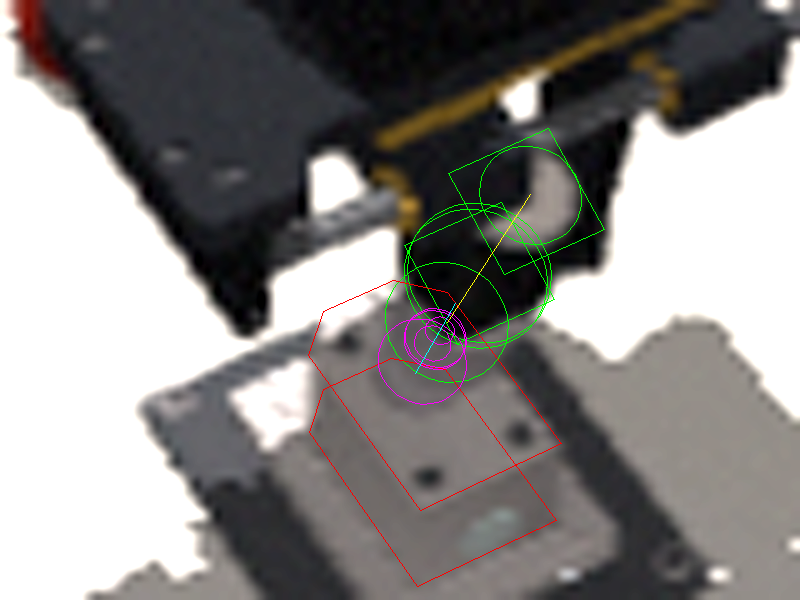

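Call:
arm_command --plan '[[[0.03,-0.01,-0.1],0],[[0.07,-0.02,-0.2],0],[[0.1,-0.027,-0.29],0],[[0.133,-0.034,-0.376],0],[[0.133,-0.034,-0.376],0]]'

```text
time: 22.15
position: [0.481, 0.0664, 0.0857]
tool_rot: [-0.088, -0.702, 0.702, 0.089]
ft_force: [-0.3, 0.2, -2.5]
grip_width: 0.0253
```

```bash
python3 lk2.py d5;  python3 ov.py d5 .0222 -.0097 21.7 .5078 .0600 pics/ov14.png 0 15
```

```text
t 22.15 pos [0.481  0.0664 0.0857] jaw dir 75.64 appr [-0.  0. -1.] F [-0.29  0.16 -2.53] M [ 0.036  0.064 -0.002] w 0.0253 q [-0.093  0.503  1.872 -0.     0.767  1.728]
scene 328 230
top 302 220
coupler in nipple: z 0.027638124612988254 x 0.00015381113784800242 y -0.00038984029852382726
```

View pics/d5_scene.png

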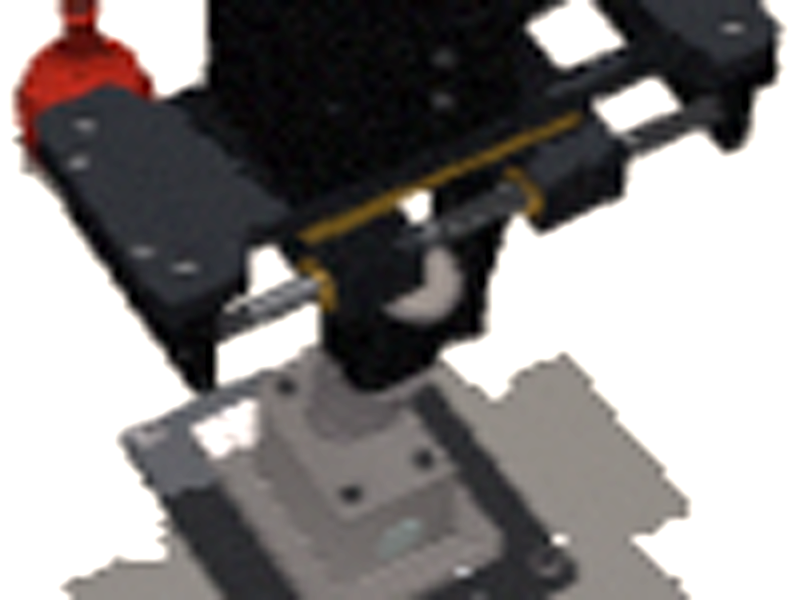

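Call:
arm_command --plan '[[[0.027,-0.007,-0.075],0],[[0.053,-0.013,-0.15],0],[[0.08,-0.02,-0.226],0],[[0.08,-0.02,-0.226],0]]'

```text
time: 22.65
position: [0.4835, 0.0657, 0.0805]
tool_rot: [-0.089, -0.701, 0.702, 0.088]
ft_force: [0.0, -1.2, 0.2]
grip_width: 0.0254
```

```bash
python3 st.py
```

```text
t 22.65 pos [0.4835 0.0657 0.0805] jaw dir 75.66 appr [ 0.001 -0.    -1.   ] F [ 0.02 -1.2   0.16] M [-0.198 -0.01  -0.01 ] w 0.0254 q [-9.400e-02  5.140e-01  1.871e+00 -1.000e-03  7.550e-01  1.727e+00]
```

Call:
arm_command --plan '[[[0.013,-0.015,-0.04],0],[[0.027,-0.03,-0.075],0],[[0.04,-0.03,-0.113],0],[[0.053,-0.033,-0.15],0]]'

```text
time: 23.05
position: [0.4845, 0.0651, 0.0766]
tool_rot: [-0.088, -0.702, 0.702, 0.088]
ft_force: [-0.3, -1.5, -0.1]
grip_width: 0.0257
```

```bash
python3 st.py
```

```text
t 23.05 pos [0.4845 0.0651 0.0766] jaw dir 75.65 appr [ 0. -0. -1.] F [-0.31 -1.46 -0.06] M [-0.149  0.024 -0.095] w 0.0257 q [-0.095  0.522  1.872 -0.     0.748  1.726]
```

Call:
arm_command --plan '[[[0.013,-0.015,-0.04],0],[[0.027,-0.025,-0.075],0],[[0.04,-0.03,-0.113],0],[[0.053,-0.033,-0.15],0],[[0.053,-0.033,-0.15],0]]'

```text
time: 23.55
position: [0.4857, 0.0645, 0.0729]
tool_rot: [0.088, 0.702, -0.701, -0.088]
ft_force: [-0.9, 1.0, 2.1]
grip_width: 0.0257
```

```bash
python3 st.py
```

```text
t 23.55 pos [0.4857 0.0645 0.0729] jaw dir 75.65 appr [-0.  0. -1.] F [-0.9   0.99  2.11] M [0.314 0.075 0.044] w 0.0257 q [-0.097  0.53   1.871  0.     0.741  1.724]
```

Call:
arm_command --plan '[[[0.013,-0.003,-0.04],0],[[0.027,-0.006,-0.075],0],[[0.04,-0.01,-0.113],0],[[0.053,-0.013,-0.15],0],[[0.053,-0.013,-0.15],0]]'

```text
time: 24.05
position: [0.487, 0.0641, 0.0691]
tool_rot: [0.088, 0.702, -0.701, -0.088]
ft_force: [-1.4, 2.5, 4.7]
grip_width: 0.0255
```

```bash
python3 lk2.py d6;  python3 ov.py d6 .0222 -.0097 21.7 .5078 .0600 pics/ov15.png 0 15
```

```text
t 24.05 pos [0.487  0.0641 0.0691] jaw dir 75.64 appr [-0.  0. -1.] F [-1.41  2.52  4.73] M [0.485 0.116 0.054] w 0.0255 q [-0.097  0.538  1.871  0.     0.733  1.724]
scene 326 233
top 303 219
coupler in nipple: z 0.009828637380001014 x 0.00040218666862067186 y -0.0011637177998398663
```

View pics/d6_scene.png

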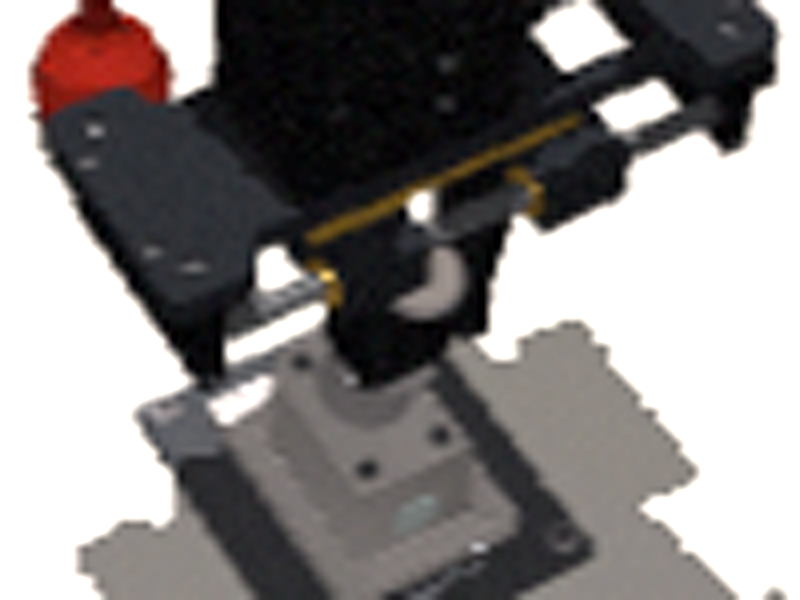

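Call:
arm_command --plan '[[[0.007,0.01,-0.02],0],[[0.013,0.02,-0.038],0],[[0.013,0.02,-0.038],0],[[0.013,0.02,-0.038],0]]'

```text
time: 24.55
position: [0.4872, 0.0641, 0.0684]
tool_rot: [-0.088, -0.701, 0.702, 0.088]
ft_force: [-1.8, 1.4, 6.8]
grip_width: 0.0255
```

```bash
python3 st.py
```

```text
t 24.55 pos [0.4872 0.0641 0.0684] jaw dir 75.67 appr [-0.    -0.001 -1.   ] F [-1.82  1.37  6.77] M [ 0.136  0.244 -0.057] w 0.0255 q [-9.600e-02  5.400e-01  1.871e+00 -1.000e-03  7.320e-01  1.725e+00]
```

Call:
arm_command --plan '[[[0.007,0.005,-0.02],0],[[0.013,0.01,-0.038],0],[[0.013,0.01,-0.038],0],[[0.013,0.01,-0.038],0]]'

```text
time: 24.95
position: [0.4872, 0.0642, 0.0682]
tool_rot: [-0.088, -0.701, 0.702, 0.088]
ft_force: [-4.4, 0.6, 14.0]
grip_width: 0.0255
```

```bash
python3 lk2.py d7;  python3 ov.py d7 .0222 -.0097 20.5 .5078 .0600 pics/ov16.png 0 15
```

```text
t 24.95 pos [0.4872 0.0642 0.0682] jaw dir 75.69 appr [-0.001 -0.001 -1.   ] F [-4.4   0.63 13.95] M [-0.031  0.647 -0.005] w 0.0255 q [-0.096  0.54   1.87  -0.002  0.731  1.726]
scene 326 233
top 303 219
coupler in nipple: z 0.00893482198731148 x 0.00029629210676218777 y -0.0009875721853424024
```

View pics/ov16.png

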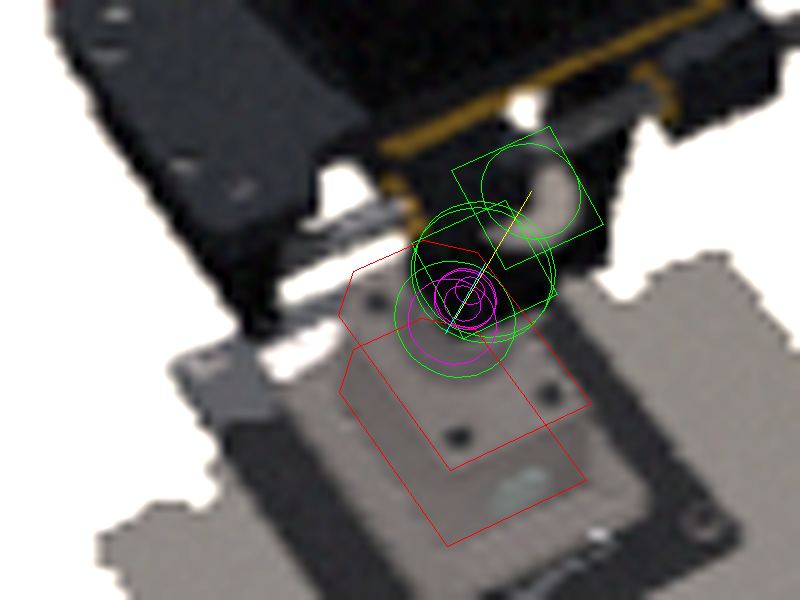

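Call:
arm_command --plan '[[[0,0,0],0],[[0,0,0],0],[[0,0,0],0],[[0,0,0],0]]'

```text
time: 25.45
position: [0.4872, 0.0642, 0.0682]
tool_rot: [-0.088, -0.701, 0.702, 0.088]
ft_force: [-4.2, 0.2, 13.9]
grip_width: 0.0256
```

```bash
python3 lk2.py d8; python3 - <<'E'
import pickle,cv2
d=pickle.load(open("d8.pkl","rb")); cv2.imwrite("pics/fin.png",d["scene"]["pixels"][:,:,::-1])
E
```

```text
t 25.45 pos [0.4872 0.0642 0.0682] jaw dir 75.68 appr [-0.    -0.001 -1.   ] F [-4.18  0.16 13.93] M [-0.006  0.551 -0.086] w 0.0256 q [-0.096  0.54   1.87  -0.002  0.731  1.726]
scene 326 233
top 303 219
```

View pics/fin.png

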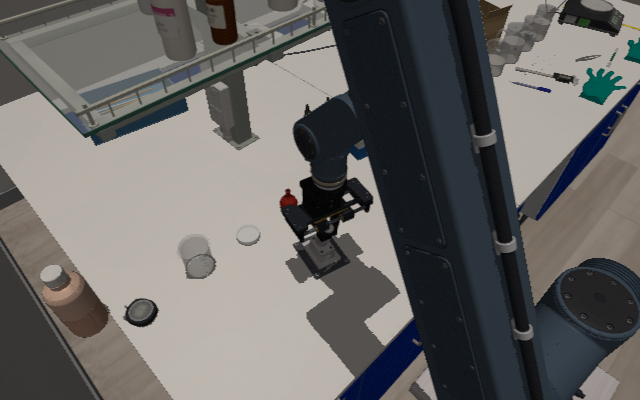

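View pics/d8_scene.png

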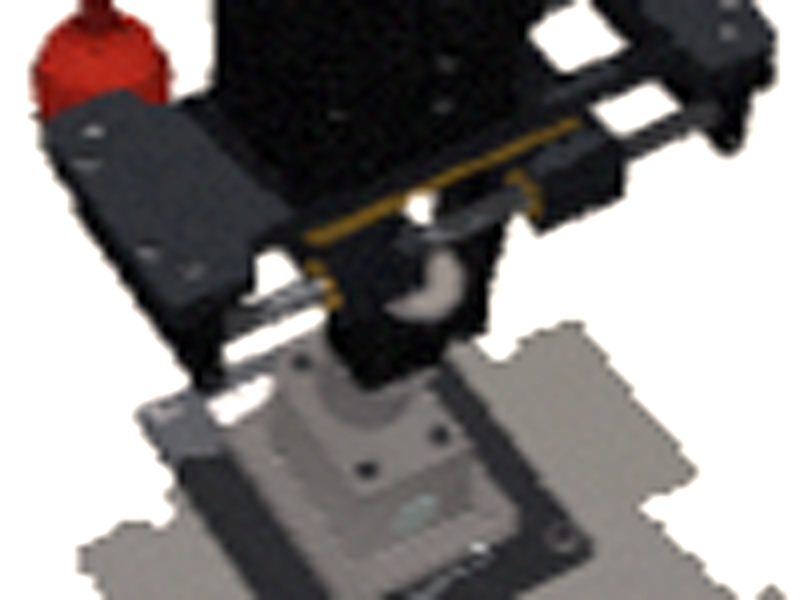

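```bash
python3 -c "
from rig import hand_in; print(hand_in())"
```

```text
the job is handed in; nothing more can be done
None
```

I seated the block in the pocket and let it go. I then pressed the coupler onto the nipple and handed the job in with it still gripped and pushed home, at about 25.5 s of the 56 s. The hand-in gives no verdict, so whether it passed is not confirmed.

**How the tilt was made:** the arm can only be commanded to shift and to turn about the vertical, so I could not tilt the gripper. I gripped the coupler lightly and dragged it on its mouth edge until it tilted in the fingers. I then gripped it at 55 N and moved it along the nipple axis.

**Last checks:**
- **Block:** the model overlay matched it at the pocket pose, with yaw about -14.3°. Its base stopped on the pocket floor at about 8 mm.
- **Coupler position:** the arm stopped moving while the force rose to about 14 N (about 16 N with the coupler's weight), which means a hard stop. The estimated mouth position is 8.9 mm along the nipple axis, 0.3 mm off in x and 1.0 mm off in y.
- **Coupler tilt:** before pressing I measured about 21.7° against the nipple's 20°. I did not measure it again once home.
- **Snap and plunger:** I did not see the snap or the plunger directly. I infer both from the depth and the force. A separate 10 N snap peak never showed in the readings.
- **Other objects:** the bulb, dish and beaker stand where they were in the last picture.

**What disagreed:**
- **First grip:** the fingertips sat about 3 cm above the reported tool position, so the first grip closed on the nipple. I set the block down about 19 cm to the side and gripped it again across its width.
- **Cameras:** they disagreed by about 2 mm, so I aligned parts relative to each other in the scene camera.

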